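Cap the treatment tank with its cam-lever coupling

TASK

Close the wood-treatment tank: set the loose aluminium coupling on the grooved adaptor that stands on the tank's lid and push it fully home while both of its cam arms are still open. Then swing the two cam arms fully down, one after the other, without forcing the fitting, and leave the jar, the brush and the carving where they are.

Things in the scene. Friction and masses are not known exactly. Their poses are not given: they have to be found in the camera images.
- tank: Fixed stainless tank, lid 190 x 170 mm, lid top 70 mm above the bench; origin at the centre of its underside. On the lid stands an upright round aluminium adaptor, 41 mm in diameter: lip 10 mm high at the top (upper edge bevelled 3 mm), below it a groove 20 mm high and 18 mm in diameter, then a plain 41 mm body. It does not turn.
- port (a point): Point on the adaptor's axis at the lid's top face; z up. The adaptor stands on a threaded riser set to a differing height: its flat top is 72 to 100 mm above this point and is not measured, so the fully-home height must be felt. A black rubber seal plug, 28 mm in diameter, stands up to 6 mm proud of the adaptor's top.
- seal_plug (a joint): How far the seal plug in the adaptor's mouth has been pushed down, m: 0 = 6 mm proud of the adaptor's top, 0.006 = flush, when the coupling is fully home. It moves at about 7 N, stays where it is left, and at the start is 0 to 1.5 mm down.
- coupling: Loose aluminium coupling (about 0.34 kg with arms) standing open end down beside the tank: 16-sided cup, 54 mm diameter, 50 mm high, bore 42 mm diameter and 42 mm deep. Origin at the centre of its lower rim, z up its axis. The cam arms are hinged on its +y and -y sides, on pins 31 mm from the axis and 27 mm above the rim; its +x and -x sides are free for gripping.
- coupling_centre (a point): Point on the coupling's axis, 25 mm above its lower rim and 25 mm below its top; axes as the coupling's. It fits over the adaptor with 0.6 mm clearance all round, at any yaw. Fully home, the bottom of its bore rests on the adaptor's top: this point is then 17 mm below the adaptor's top, and the push is met by a hard stop after the seal's 7 N; 12 to 15 N is push enough, over 30 N is forcing it.
- cam_arm_a (a joint): Angle of the steel cam arm on the coupling's +y side, rad: 0 = fully down (hanging along the side, locked in the groove), 1.57 = straight out level, more = raised. Starts at 1.3 to 1.75. Flat bar 14 mm wide, 6 mm thick, reaching 46 mm from its pin; 0.15 N m of friction, stays where it is left. Its lobe enters the groove only when the coupling is home.
- cam_arm_b (a joint): The same for the cam arm on the coupling's -y side.
- cam_arm_a_end (a point): Point on the middle line of cam arm a, 40 mm from its hinge pin.
- cam_arm_b_end (a point): Point on the middle line of cam arm b, 40 mm from its hinge pin.
- solvent_jar: Bystander: amber glass jar with a white cap, 60 mm in diameter, 100 mm high; origin at the centre of its underside.
- brush: Bystander: brush lying on the bench, 200 mm long, origin in its underside.
- carving: Bystander: dark carved wooden ornament lying on the bench, 162 x 52 x 22 mm, origin at the centre of its underside.
Mind the look-alikes: they are no part of the job. What is shaped like the coupling but green or yellow is not meant.

How it is judged:
By the outcome, as a careful person would: the job done as asked, in the order asked, and still so for the second after the job is handed in, with the robot touching nothing.
It also fails if it takes over 70 s, if anything falls off the work surface, if the arm or the gripper's body presses on something with over 40 N, if the wrist force passes 120 N, or if a joint passes its speed limit or range.

ROBOT

A 6-joint arm with a two-finger parallel gripper is mounted at the origin on the work surface. World frame = base frame: x ahead of the robot, y to its left, z up, the work surface at z = 0. Lengths are in m, angles in rad, forces in N, time in s.
With the tool pointing down it reaches from about 0.3 to 0.75 m from the base axis. Payload 8.5 kg.
Tool frame: the origin (TCP) lies between the finger pads; the fingertips stand 11 mm ahead of it and the grasp point (between the pads) lies 8 mm behind it (arm.finger_overhang is the x of the fingertips in the tool frame, in m); x points along the fingers, z is the direction in which the jaws open and shut, and the axes are right-handed (so a half turn about x gives the same grasp; the last joint's range is limited). The gripper opens to 85 mm and grips with 20 to 120 N. Pads are 22 mm wide; open, the fingers measure 114 mm over their backs; the gripper's body (76 mm by 85 mm) begins 54 mm behind the grasp point. The pads swing forward as they close: fully open they stand 13 mm farther back than shut.
Start: joints at [0.928, 0.381, 1.297, -0, 1.464, -0.215], TCP at [0.228, 0.5, 0.211] pointing down, gripper open.
Joint ranges: [-3.11, 3.11], [-0.89, 2.33], [0.22, 2.48], [-1.42, 4.56], [0.17, 2.85], [-2.88, 2.88]. Speed limits (rad/s): [2.39, 2.39, 3.14, 3.14, 3.14, 3.14].

INTERFACE

Orientations are given as a unit quaternion [w, x, y, z].
In Python, from cell import observe, snapshot, order, arm gives the robot as it stands. The module is installed in compiled form; this text tells all that it offers.
- The arm moves only by the tool play_rows, never from a script. Its argument "targets" is a list that holds one entry, the list of rows, each a list of 5 numbers: the shift along the tool's x, y, z in cm, then the turn about the tool's x in rad, then the closure, from -1 (fully open) to 1 (shut). A call has 1 to 20 rows; each row shifts and turns the commanded pose from where the row before left it, along the tool's axes as they then stand; what a row does not reach is not made up. A row lasts 1/8 s, in which the tool goes at most 62.5 mm and 10.7 degrees, less where a joint would pass 70% of its speed; a pose out of reach is approached as far as the arm can. A call is refused whole if a number of a shift passes 6.25 or a number of a turn 0.188, either way. A call with a gripper value outside its range is refused whole. The fingers move at their own pace and stop on an object; "squeeze" is the grip in N (left out, the last holds). Time passes only in rows, so rows that do not move let the fingers close. It gives the time, the measured TCP pose, the force and the opening at its end, in the units of the state.
- observe(): the state, without advancing time (a new reading comes with each control period).
- snapshot(name): name is "scene" or "top"; returns a dict with "frame" (384x512x3 uint8, red, green, blue), "fx", "fy", "cx", "cy" (pixels), "pose" (4x4, takes a point from camera to world coordinates). Camera axes: x right, y up, looking along -z (the intrinsics and any distortion apply to the point x, -y, -z); pixel columns grow to the right and rows downward; lengths in m; the calibration is good to about 2 mm. A picture is of the moment at which its call begins. There is no depth.
- order.close_job(): hands the job in, once; it reports no verdict.
The state is a dict: "t": time; "qpos": joint angles; "qvel": joint speeds; "joint_efforts": joint torques, N m; "tool_pos": TCP position; "ee_rot": TCP orientation; "force": force on the tool from outside, world axes, zero at the start; "moment": the same for the moment, N m; "width": opening from 0.0 (shut) to 1.0 (fully open).
Only numpy, scipy, OpenCV 4.12 (cv2) and the standard library are available. Lean on these libraries where they do the work, as an engineer would, in place of code of your own. Each camera call takes 0.05 s, during which the arm holds its last target.

## Working session

There is one attempt and no reset: what is moved stays moved. The work goes in short steps, Python scripts to look and compute and a tool call to move; the robot and the scene stay as the last step left them, time stands still between calls to the robot, and variables do not carry over. Pictures are saved under pics/ and viewed, and the job is handed in when it is done.

Besides the shell and the picture viewer there is one more tool, called after "Emit:" by a JSON object that holds its "api" and its "payload". play_rows: Moves the arm, as the interface text tells. Its arguments: {"type":"object","properties":{"targets":{"type":"array"},"squeeze":{"type":"number"}},"required":["targets"]}

```bash
mkdir -p pics; python3 - <<'E'
from cell import observe, snapshot, order, arm
import cv2,numpy as np,pickle
s=observe();print({k:np.round(v,3) for k,v in s.items()})
print([a for a in dir(arm) if a[0]!='_'])
for n in("scene","top"):
    d=snapshot(n);pickle.dump(d,open(n+'.pkl','wb'))
    cv2.imwrite(f'pics/{n}0.png',cv2.resize(d['frame'][:,:,::-1],(800,600),interpolation=cv2.INTER_CUBIC))
    print(n,d.keys(),d['fx'],d['fy'],d['cx'],d['cy'],np.round(d['pose'],4).tolist())
E
```

```text
{'t': np.float64(0.0), 'qpos': array([ 0.928,  0.381,  1.298,  0.   ,  1.464, -0.215]), 'qvel': array([-0.001, -0.001,  0.001,  0.001,  0.001, -0.001]), 'joint_efforts': array([-2.0000e-03, -4.4845e+01, -2.3128e+01, -0.0000e+00,  5.0000e-03,
        0.0000e+00]), 'tool_pos': array([0.228, 0.5  , 0.21 ]), 'ee_rot': array([ 0.594, -0.383,  0.595,  0.382]), 'force': array([ 0.215,  0.988, -0.798]), 'moment': array([ 0.003, -0.028,  0.001]), 'width': np.float64(0.997)}
['PlanningError', 'finger_overhang']
scene dict_keys(['frame', 'fx', 'fy', 'cx', 'cy', 'pose']) 412.29379257876917 412.29379257876917 259.24044842380846 196.63385103966075 [[0.6685, -0.5551, 0.495, 1.0328], [0.7436, 0.5119, -0.4301, -0.4432], [-0.0146, 0.6556, 0.7549, 0.8655], [0.0, 0.0, 0.0, 1.0]]
top dict_keys(['frame', 'fx', 'fy', 'cx', 'cy', 'pose']) 391.7779975169343 391.7779975169343 252.38401302231 187.50808762345613 [[0.0019, 0.9936, -0.1129, 0.455], [-1.0, 0.0022, 0.0029, -0.0202], [0.0031, 0.1129, 0.9936, 1.0274], [0.0, 0.0, 0.0, 1.0]]
```

View pics/scene0.png

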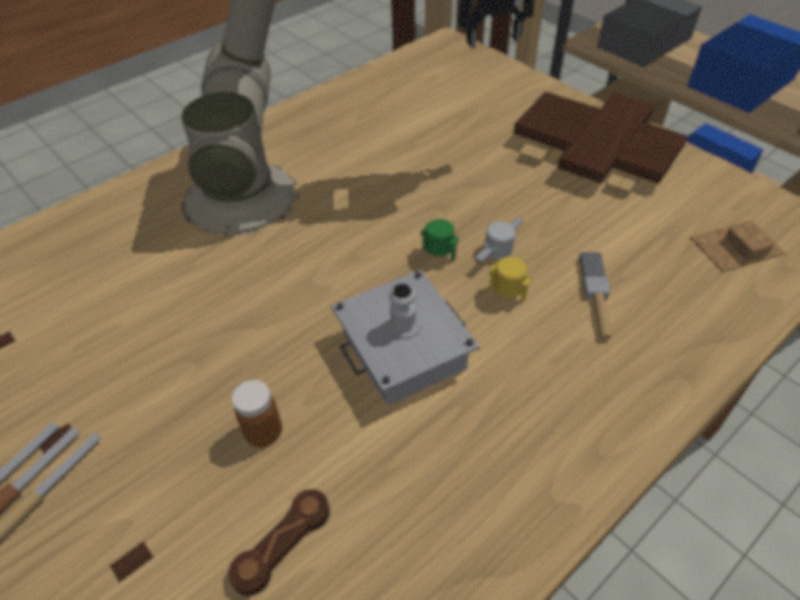

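View pics/top0.png

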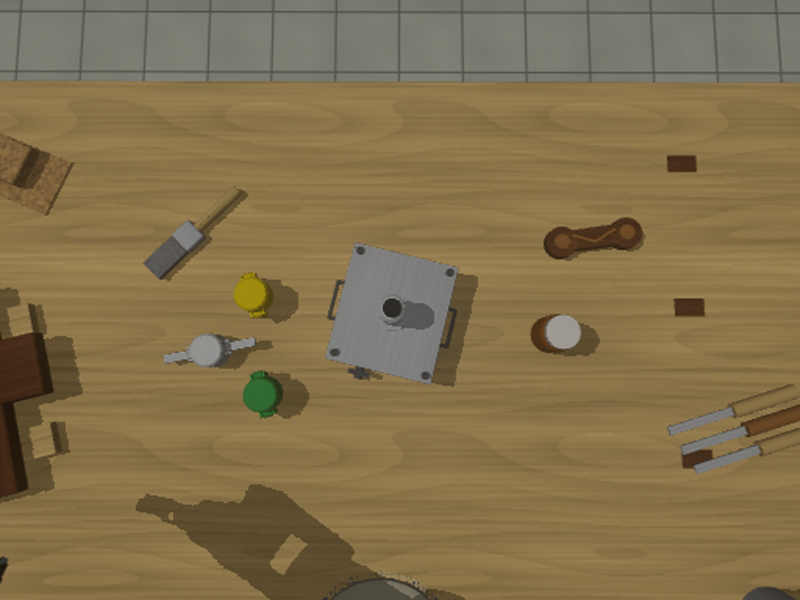

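The scene view shows the aluminium coupling at (500,240) between the green and yellow look-alikes, and the adaptor at (403,305). The top view shows the coupling at (207,350) and the adaptor at (392,308). I'll enlarge both.

```bash
cat > h.py <<'E'
import cv2,numpy as np,pickle
def ray(d,u,v):
    P=np.array(d['pose']);r=np.array([(u-d['cx'])/d['fx'],-(v-d['cy'])/d['fy'],-1.]);return P[:3,3],P[:3,:3]@r
def atz(d,u,v,z):
    o,r=ray(d,u,v);return o+r*(z-o[2])/r[2]
def proj(d,p):
    P=np.array(d['pose']);c=P[:3,:3].T@(np.asarray(p)-P[:3,3]);return d['cx']+d['fx']*c[0]/-c[2],d['cy']-d['fy']*c[1]/-c[2]
def tri(obs):
    A=np.zeros((3,3));b=np.zeros(3);
    for d,u,v in obs:
        o,r=ray(d,u,v);r=r/np.linalg.norm(r);M=np.eye(3)-np.outer(r,r);A+=M;b+=M@o
    return np.linalg.solve(A,b)
def crop(d,u0,v0,w,h,s,fn):
    im=cv2.resize(d['frame'][v0:v0+h,u0:u0+w,::-1],None,fx=s,fy=s,interpolation=cv2.INTER_CUBIC)
    for k in range(0,w,10): cv2.line(im,(k*s,0),(k*s,4),(0,0,255),1); cv2.putText(im,str(u0+k),(k*s,14),0,.35,(0,0,255),1)
    for k in range(0,h,10): cv2.line(im,(0,k*s),(4,k*s),(0,0,255),1); cv2.putText(im,str(v0+k),(6,k*s+4),0,.35,(0,0,255),1)
    cv2.imwrite('pics/'+fn,im)
ld=lambda n:pickle.load(open(n+'.pkl','rb'))
E
python3 - <<'E'
from h import *
t=ld('top');s=ld('scene')
crop(t,95,165,80,100,6,'t_c.png');crop(t,200,150,100,100,6,'t_a.png')
crop(s,260,130,90,70,8,'s_c.png');crop(s,205,165,110,95,6,'s_a.png')
E
```

```text
(no output)
```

View pics/t_c.png

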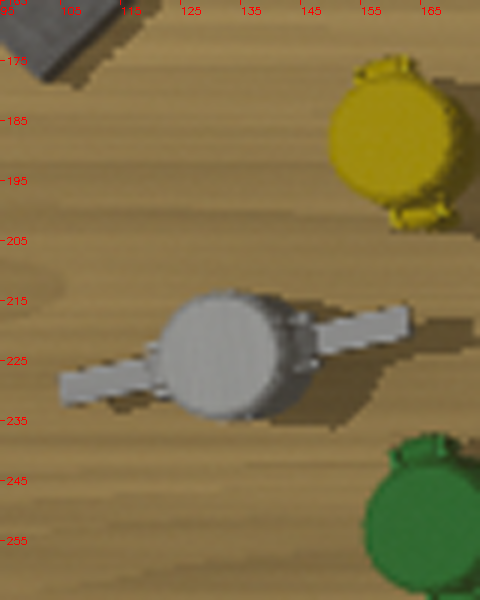

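View pics/t_a.png

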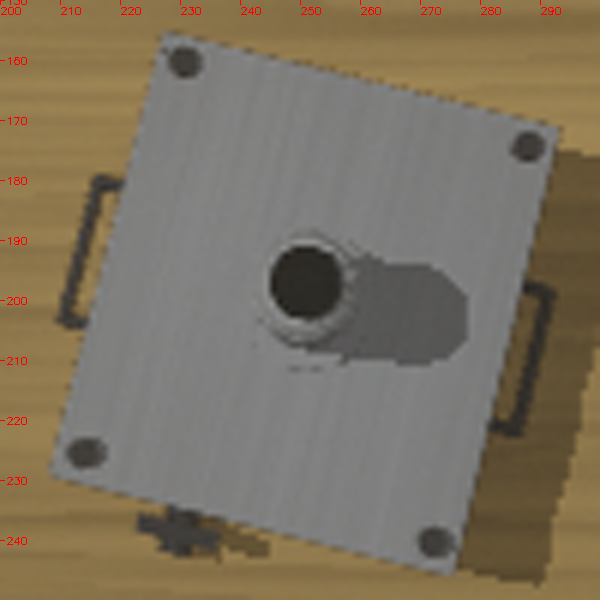

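View pics/s_c.png

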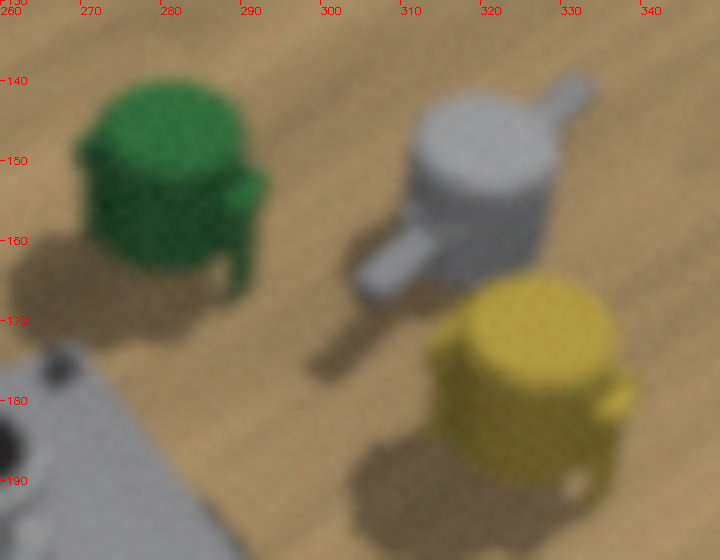

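View pics/s_a.png

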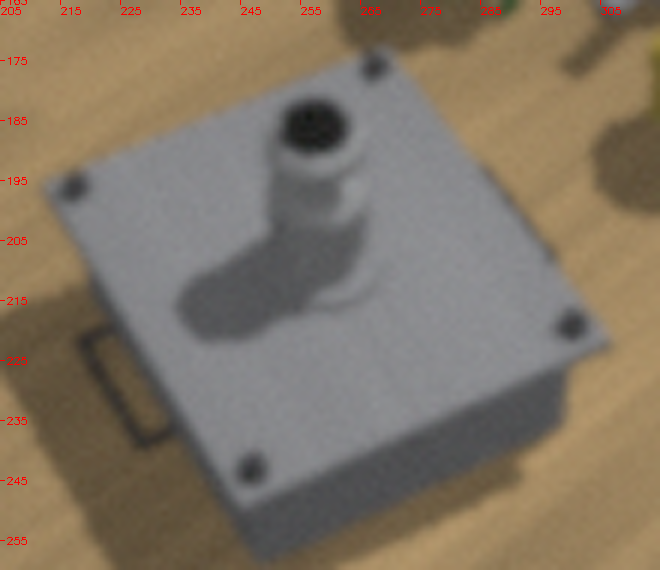

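```bash
python3 - <<'E'
from h import *
np.set_printoptions(precision=4,suppress=True)
t=ld('top');s=ld('scene')
px=lambda u0,v0,x,y,k:(u0+(x+.5)/k-.5,v0+(y+.5)/k-.5)
tc=px(95,165,219.5,355,6); sc=px(260,130,487,144,8)
print('coup top z.05',atz(t,*tc,.05),atz(s,*sc,.05),tri([(t,*tc),(s,*sc)]))
ta=px(200,150,306,282,6); sa=px(205,165,314,126,6)
print('plug',tri([(t,*ta),(s,*sa)]), [ (atz(t,*ta,z),atz(s,*sa,z)) for z in(.15,.16,.17)])
for n,(x,y) in dict(L=(61,390),R=(409,321)).items():
  print(n,atz(t,*px(95,165,x,y,6),.03))
sl=px(260,130,371,283,8);sr=px(260,130,583,90,8)
print('tri ends L(+y)', tri([(t,*px(95,165,61,390,6)),(s,*sr)]),'R',tri([(t,*px(95,165,409,321,6)),(s,*sl)]))
for n,(x,y) in dict(tl=(163,33),tr=(562,128),br=(455,573),bl=(48,477)).items(): print(n,atz(t,*px(200,150,x,y,6),.07)[:2])
for n,(x,y) in dict(g=(262,394),y=(253,294)).items(): print(n,atz(t,x*.64-.2,y*.64-.2,.05)[:2])
from scipy.spatial.transform import Rotation as R
from cell import observe
o=observe();q=o['ee_rot'];print(R.from_quat([q[1],q[2],q[3],q[0]]).as_matrix())
E
```

```text
coup top z.05 [0.4749 0.2777 0.05  ] [0.4782 0.279  0.05  ] [0.4758 0.2797 0.0476]
plug [ 0.5346 -0.018   0.1511] [(array([ 0.5342, -0.0187,  0.15  ]), array([ 0.5343, -0.0166,  0.15  ])), (array([ 0.5333, -0.0187,  0.16  ]), array([ 0.5413, -0.0225,  0.16  ])), (array([ 0.5324, -0.0188,  0.17  ]), array([ 0.5483, -0.0285,  0.17  ]))]
L [0.4604 0.35   0.03  ]
R [0.4897 0.2042 0.03  ]
tri ends L(+y) [0.4611 0.3548 0.0193] R [0.4906 0.2039 0.038 ]
tl [0.6447 0.0408]
tr [ 0.6053 -0.1239]
br [ 0.4237 -0.079 ]
bl [0.4619 0.0857]
g [0.4058 0.1858]
y [0.5644 0.2044]
[[-0.0008 -0.9099  0.4149]
 [-0.001   0.4149  0.9099]
 [-1.      0.0003 -0.0013]]
```

Emit:
{"api": "play_rows", "payload": {"targets": [[[0,0,0,0.157,-1],[0,0,0,0.157,-1],[0,0,0,0.157,-1],[0,0,0,0.157,-1],[0,0,0,0.157,-1],[0,0,0,0.157,-1],[0,-2.66,2,0,-1],[0,-2.66,2,0,-1],[0,-2.66,2,0,-1],[0,-2.66,2,0,-1],[0,-2.66,2,0,-1],[0,-2.66,2,0,-1],[0,-2.66,2,0,-1],[0,-2.66,2,0,-1],[0,-2.66,2,0,-1],[0,-2.66,2,0,-1],[0,0,0,0,-1],[0,0,0,0,-1]]], "squeeze": 40}}

```text
t: 2.35
tool_pos: [0.4767, 0.2799, 0.2106]
ee_rot: [0.703, -0.071, 0.704, 0.071]
force: [0.6, 0.5, 0.2]
width: 1.0
```

Emit:
{"api": "play_rows", "payload": {"targets": [[[3,-0.1,-0.05,0,-1],[3,0,0,0,-1],[3,0,0,0,-1],[3,0,0,0,-1],[2.5,0,0,0,-1],[2,0,0,0,-1],[0,0,0,0,-1]]]}}

```text
t: 3.22
tool_pos: [0.4756, 0.2791, 0.0449]
ee_rot: [0.702, -0.072, 0.705, 0.071]
force: [-0.1, -0.4, -0.0]
width: 1.0
```

```bash
cat > shot.py <<'E'
import sys
from cell import *
from h import *
tag=sys.argv[1]
for n in("scene","top"):
    d=snapshot(n);pickle.dump(d,open(f'{n}_{tag}.pkl','wb'))
E
python3 shot.py 1; python3 -c "
from h import *
crop(ld('scene_1'),260,90,100,100,6,'s1.png');crop(ld('top_1'),90,165,100,100,6,'t1.png')"
```

```text
(no output)
```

View pics/s1.png

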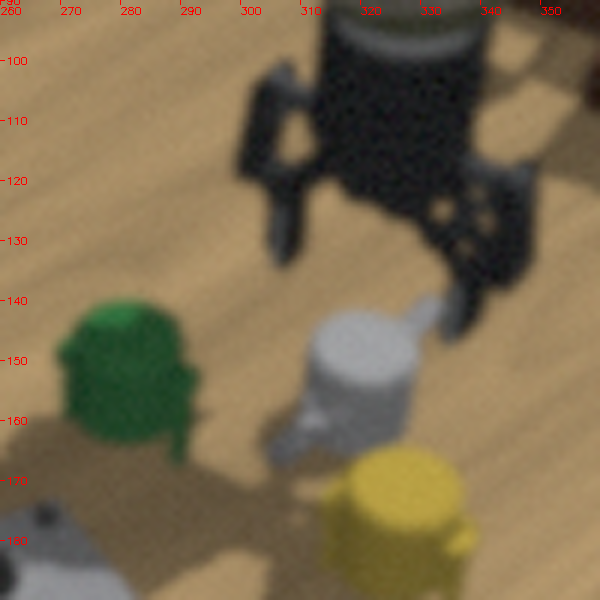

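View pics/t1.png

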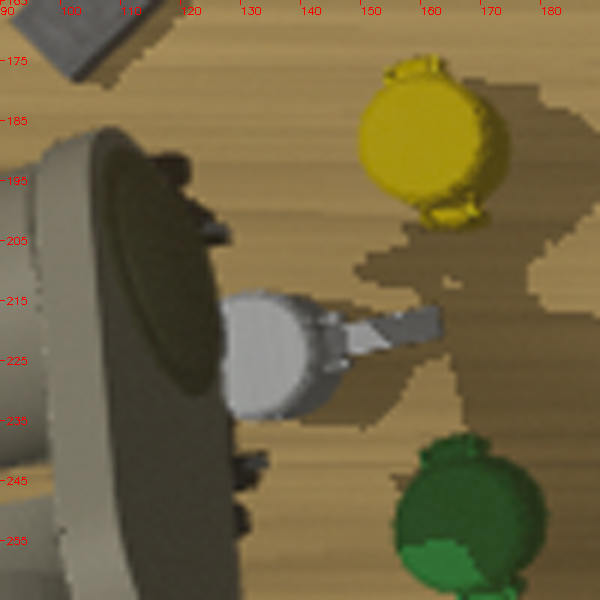

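```bash
python3 - <<'E'
from h import *
s=ld('scene_1');t=ld('top_1')
p=np.array([.4756,.2791]);z=np.array([.98,.198]);y=np.array([-.198,.98])
for dz in(-.057,-.0425,0,.0425,.057):
  for h in(.035,.047):
    q=[*(p+z*dz),h];print(dz,h,np.round(proj(s,q),1),np.round(proj(t,q),1))
q=[.4756,.2791,.05];print(proj(s,q),proj(t,q), 'base',proj(s,[.4756,.2791,0]))
E
```

```text
-0.057 0.035 [303.  143.3] [136.1 246. ]
-0.057 0.047 [303.2 140.3] [134.7 246.2]
-0.0425 0.035 [307.1 145.2] [135.2 240.3]
-0.0425 0.047 [307.4 142.2] [133.8 240.4]
0 0.035 [319.3 150.9] [132.4 223.6]
0 0.047 [319.7 147.9] [131.  223.5]
0.0425 0.035 [331.9 156.7] [129.7 207.1]
0.0425 0.047 [332.4 153.7] [128.2 206.8]
0.057 0.035 [336.3 158.8] [128.8 201.5]
0.057 0.047 [336.8 155.7] [127.3 201.1]
(np.float64(319.80810447858755), np.float64(147.10772352721017)) (np.float64(130.61339795721364), np.float64(223.44881981183744)) base (np.float64(318.2078318901005), np.float64(159.5158533184777))
```

```bash
python3 - <<'E'
from h import *
from cell import observe
o=observe();print(o['t'],o['tool_pos'],o['qvel'])
s=ld('scene_1');d=dict(s);d['frame']=np.clip(s['frame'].astype(float)*2,0,255).astype(np.uint8)
crop(d,285,85,70,75,8,'s1b.png')
E
```

```text
3.325 [0.4768715  0.27923457 0.04656566] [-0.00576231 -0.01077569 -0.00749804 -0.00041719 -0.00088292 -0.00221676]
```

View pics/s1b.png

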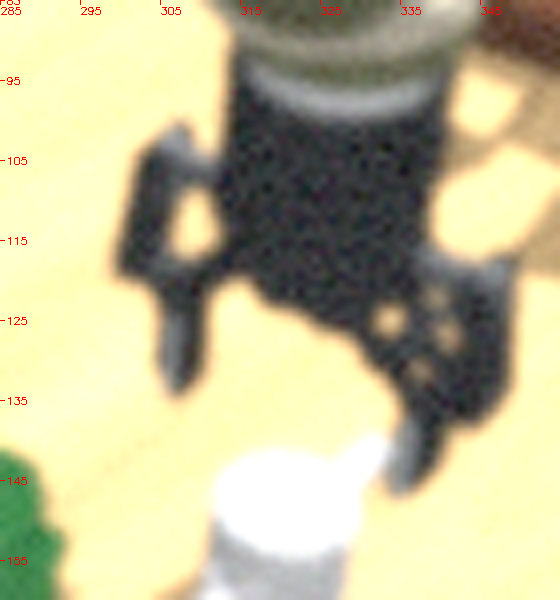

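```bash
python3 - <<'E'
from h import *
s=ld('scene_1');t=ld('top_1')
for a,b in(((306.5,133),(133,242)),((336,145),(127.5,204)),((306.5,133),(131,242)),((336,145),(125,204))):
  print(tri([(s,*a),(t,*b)]), 'atz .047', atz(s,*a,.047))
d=dict(t);d['frame']=np.clip(t['frame'].astype(float)*2.5,0,255).astype(np.uint8)
crop(d,95,180,70,75,8,'t1b.png')
E
```

```text
[0.43201087 0.26247068 0.08536636] atz .047 [0.40334017 0.29899582 0.047     ]
[0.52423388 0.28041259 0.08794199] atz .047 [0.49961932 0.32328963 0.047     ]
[0.43082982 0.26654176 0.0827585 ] atz .047 [0.40334017 0.29899582 0.047     ]
[0.523034   0.28571941 0.08456532] atz .047 [0.49961932 0.32328963 0.047     ]
```

View pics/t1b.png

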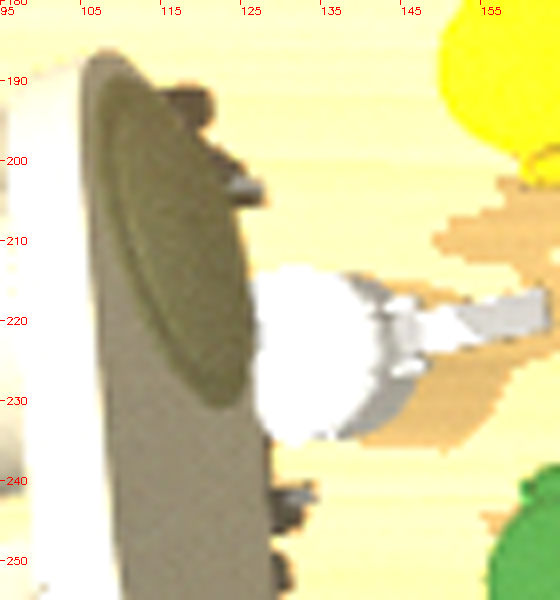

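```bash
python3 shot.py 2; python3 -c "
from h import *
crop(ld('scene_2'),260,90,100,100,6,'s2.png')"
```

```text
(no output)
```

View pics/s2.png

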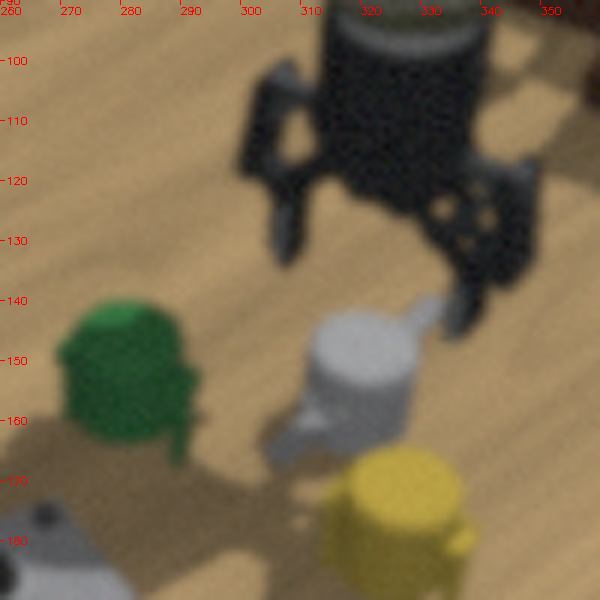

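Emit:
{"api": "play_rows", "payload": {"targets": [[[1.2,0,0,0,-1],[1.2,0,0,0,-1],[0,0,0,0,-1]]]}}

```text
t: 3.8
tool_pos: [0.4763, 0.2784, 0.0206]
ee_rot: [0.703, -0.071, 0.704, 0.071]
force: [0.5, 0.4, -0.1]
width: 1.002
```

```bash
python3 shot.py 3; python3 -c "
from h import *
crop(ld('scene_3'),260,90,100,100,6,'s3.png');crop(ld('top_3'),90,165,100,100,6,'t3.png')
from cell import observe
for i in range(3): print(observe()['tool_pos'])"
```

```text
[0.47694838 0.27859888 0.02165457]
[0.47694838 0.27859888 0.02165457]
[0.47694838 0.27859888 0.02165457]
```

View pics/s3.png

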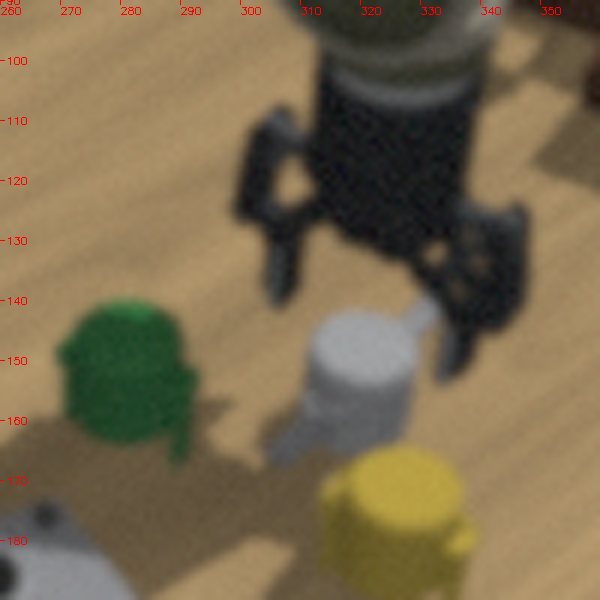

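View pics/t3.png

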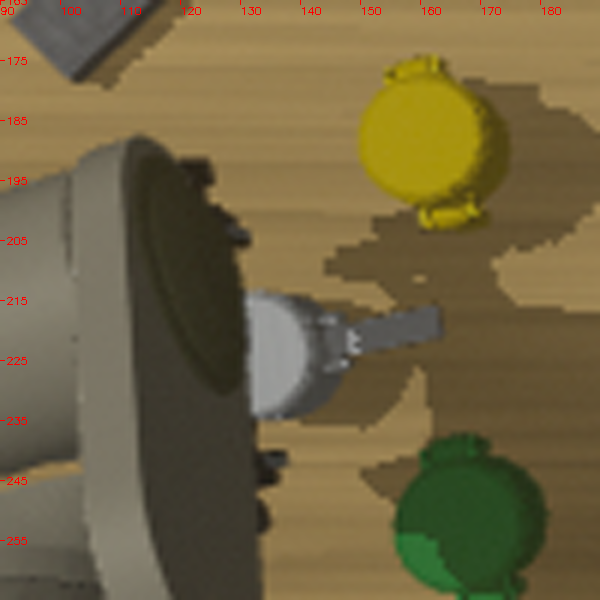

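Emit:
{"api": "play_rows", "payload": {"targets": [[[0,0,0,0,-0.45],[0,0,0,0,-0.45],[0,0,0,0,-0.45],[0,0,0,0,-0.45]]]}}

```text
t: 4.4
tool_pos: [0.477, 0.2786, 0.0219]
ee_rot: [0.704, -0.071, 0.703, 0.071]
force: [0.6, 0.1, -0.3]
width: 0.725
```

```bash
python3 shot.py 4; python3 -c "
from h import *
crop(ld('scene_4'),280,90,80,80,8,'s4.png');crop(ld('top_4'),90,165,100,100,6,'t4.png')"
```

```text
(no output)
```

View pics/s4.png

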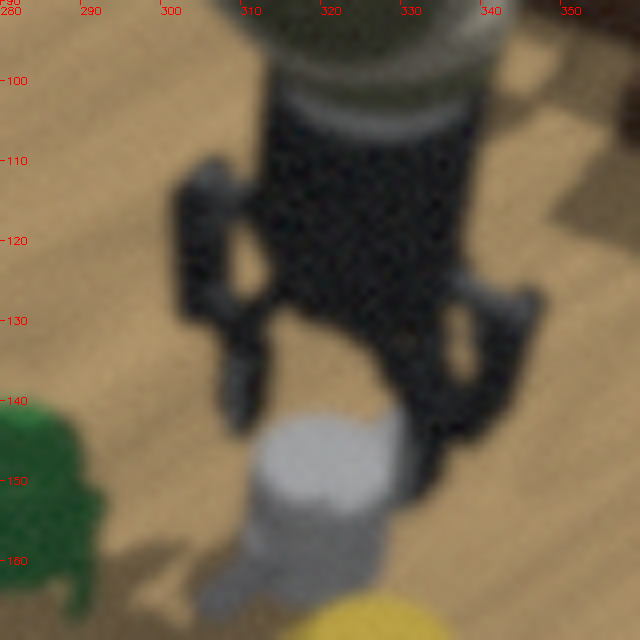

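View pics/t4.png

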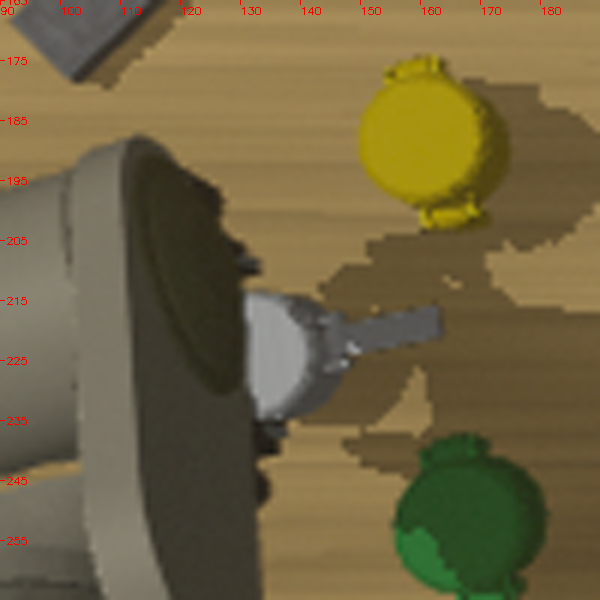

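```bash
python3 - <<'E'
from h import *
s=ld('scene_4');t=ld('top_4')
c=np.array([.4769,.2785]);z=np.array([.98,.198]);y=np.array([-.198,.98])
for k in(-.037,.037):
  for e in(-.011,.011):
   for h in(.01,.02,.035,.05,.06):
    q=[*(c+z*k+y*e),h];print(k,e,h,np.round(proj(s,q),1),np.round(proj(t,q),1))
E
```

```text
-0.037 -0.011 0.01 [306.2 154.5] [142.2 236.6]
-0.037 -0.011 0.02 [306.5 152. ] [141.1 236.6]
-0.037 -0.011 0.035 [306.8 148.3] [139.4 236.7]
-0.037 -0.011 0.05 [307.2 144.5] [137.7 236.8]
-0.037 -0.011 0.06 [307.4 141.9] [136.5 236.8]
-0.037 0.011 0.01 [310.1 150.4] [133.7 238.3]
-0.037 0.011 0.02 [310.4 148. ] [132.6 238.3]
-0.037 0.011 0.035 [310.8 144.3] [130.8 238.4]
-0.037 0.011 0.05 [311.2 140.5] [128.9 238.5]
-0.037 0.011 0.06 [311.4 137.9] [127.6 238.6]
0.037 -0.011 0.01 [327.6 164.6] [137.5 208.4]
0.037 -0.011 0.02 [328.  162.2] [136.3 208.2]
0.037 -0.011 0.035 [328.5 158.4] [134.6 207.8]
0.037 -0.011 0.05 [329.1 154.6] [132.8 207.5]
0.037 -0.011 0.06 [329.5 152.1] [131.6 207.2]
0.037 0.011 0.01 [331.4 160.4] [129.1 210.1]
0.037 0.011 0.02 [331.8 157.9] [127.9 209.9]
0.037 0.011 0.035 [332.4 154.2] [126.  209.5]
0.037 0.011 0.05 [333.  150.4] [124.1 209.2]
0.037 0.011 0.06 [333.4 147.8] [122.8 208.9]
```

```bash
python3 - <<'E'
from cell import arm,observe
print(arm.finger_overhang); o=observe(); print(o['tool_pos'],o['qpos'],o['joint_efforts'])
E
```

```text
0.011
[0.47695358 0.27860523 0.02184089] [3.14304811e-01 5.92230911e-01 1.54802699e+00 1.70894580e-05
 1.00133865e+00 1.13364789e-01] [ 1.51525175e-03 -4.90440738e+01 -1.64447361e+01 -6.82545783e-05
  5.21610473e-04 -1.80166580e-05]
```

Emit:
{"api": "play_rows", "payload": {"targets": [[[0.4,0,0,0,-0.45],[0.3,0,0,0,-0.45],[0,0,0,0,-0.45]]], "squeeze": 20}}

```text
t: 4.88
tool_pos: [0.4768, 0.2785, 0.0144]
ee_rot: [0.703, -0.071, 0.704, 0.071]
force: [0.5, 0.1, -0.7]
width: 0.727
```

Emit:
{"api": "play_rows", "payload": {"targets": [[[0,0,0,0,-0.3],[0,0,0,0,-0.2],[0,0,0,0,-0.1],[0,0,0,0,-0.1],[0,0,0,0,-0.1]]], "squeeze": 20}}

```text
t: 5.5
tool_pos: [0.4764, 0.2785, 0.015]
ee_rot: [0.703, -0.071, 0.704, 0.071]
force: [-5.3, -1.1, 5.4]
width: 0.617
```

```bash
python3 shot.py 5; python3 -c "
from h import *
crop(ld('scene_5'),280,90,80,80,8,'s5.png');crop(ld('top_5'),90,165,100,100,6,'t5.png')
from cell import observe
print(observe())"
```

```text
{'t': 5.6, 'qpos': array([ 3.14412438e-01,  6.02019721e-01,  1.55470783e+00, -2.75634246e-06,
        9.86053326e-01,  1.13353056e-01]), 'qvel': array([-1.16459733e-04,  8.28057139e-04, -6.77408609e-04,  1.59135623e-03,
        6.02168255e-05, -4.37817666e-04]), 'joint_efforts': array([-6.11055661e-01, -4.66877604e+01, -1.74928075e+01, -2.72994884e-02,
       -1.31934363e+00, -8.11059472e-04]), 'tool_pos': array([0.47639475, 0.2784797 , 0.01497138]), 'ee_rot': array([ 0.70312617, -0.07105604,  0.70394688,  0.07087611]), 'force': array([-5.39760815, -1.37166022,  6.35254558]), 'moment': array([-0.29732962,  0.93437231, -0.01568239]), 'width': 0.6203279228384266}
```

View pics/s5.png

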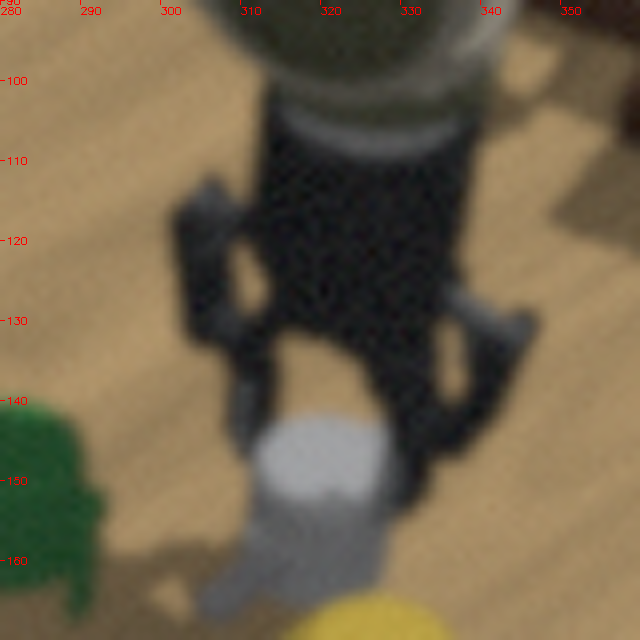

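View pics/t5.png

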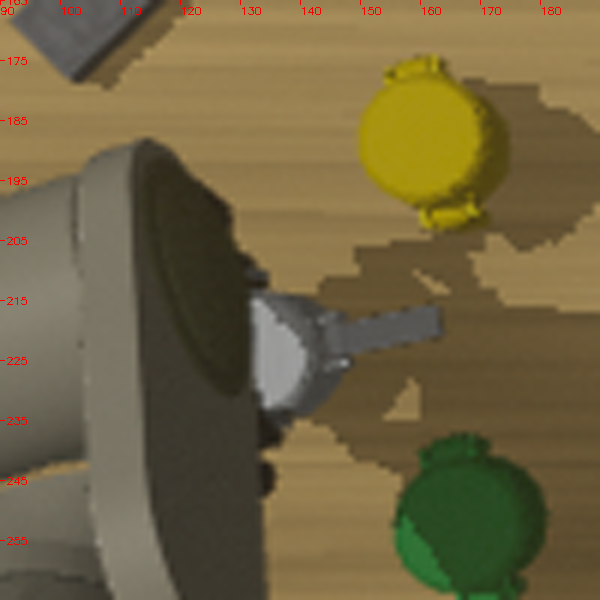

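Emit:
{"api": "play_rows", "payload": {"targets": [[[0,0,0,0,-0.45],[0,0,0,0,-0.45],[0.3,0,0,0,-0.45],[0,0,0,0,-0.45]]], "squeeze": 20}}

```text
t: 6.1
tool_pos: [0.4769, 0.2786, 0.0115]
ee_rot: [0.703, -0.071, 0.704, 0.071]
force: [-0.3, -0.1, 0.0]
width: 0.726
```

Emit:
{"api": "play_rows", "payload": {"targets": [[[0.2,0,0,0,-0.45],[0,0,0,0,-0.45]]], "squeeze": 20}}

```text
t: 6.35
tool_pos: [0.4769, 0.2786, 0.0097]
ee_rot: [0.703, -0.071, 0.704, 0.071]
force: [-0.3, -0.7, 0.6]
width: 0.726
```

Emit:
{"api": "play_rows", "payload": {"targets": [[[0.25,0,0,0,-0.45],[0,0,0,0,-0.45]]]}}

```text
t: 6.6
tool_pos: [0.4768, 0.2786, 0.0071]
ee_rot: [0.703, -0.071, 0.704, 0.071]
force: [-0.1, 0.0, 0.1]
width: 0.722
```

Emit:
{"api": "play_rows", "payload": {"targets": [[[0.2,0,0,0,-0.45],[0,0,0,0,-0.45]]]}}

```text
t: 6.85
tool_pos: [0.4769, 0.2786, 0.0052]
ee_rot: [0.703, -0.071, 0.704, 0.071]
force: [0.1, 0.0, 0.2]
width: 0.725
```

Emit:
{"api": "play_rows", "payload": {"targets": [[[0.2,0,0,0,-0.45],[0,0,0,0,-0.45]]]}}

```text
t: 7.1
tool_pos: [0.4769, 0.2786, 0.0032]
ee_rot: [0.703, -0.071, 0.704, 0.071]
force: [-0.0, 0.2, -0.6]
width: 0.723
```

Emit:
{"api": "play_rows", "payload": {"targets": [[[0.2,0,0,0,-0.45],[0,0,0,0,-0.45]]]}}

```text
t: 7.35
tool_pos: [0.4769, 0.2786, 0.0012]
ee_rot: [0.703, -0.071, 0.704, 0.071]
force: [0.4, -0.6, -0.0]
width: 0.722
```

Emit:
{"api": "play_rows", "payload": {"targets": [[[0.2,0,0,0,-0.45],[0,0,0,0,-0.45]]]}}

```text
t: 7.6
tool_pos: [0.4769, 0.2786, -0.0008]
ee_rot: [0.703, -0.071, 0.704, 0.071]
force: [0.4, 0.8, 0.3]
width: 0.721
```

```bash
python3 shot.py 6; python3 -c "
from h import *
crop(ld('scene_6'),280,90,80,80,8,'s6.png')
from cell import observe
o=observe();print(o['force'],o['tool_pos'])"
```

```text
[ 0.24847881  0.67658722 -0.79273626] [ 0.47694197  0.27862062 -0.00070787]
```

View pics/s6.png

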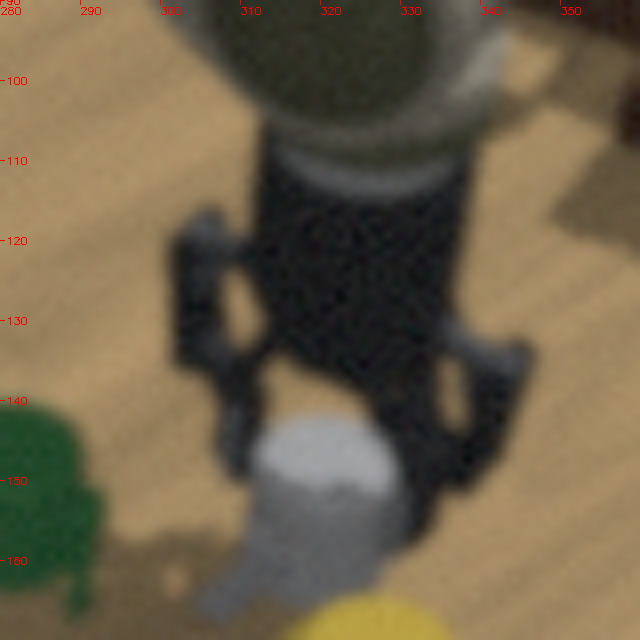

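Emit:
{"api": "play_rows", "payload": {"targets": [[[0.4,0,0,0,-0.45],[0.3,0,0,0,-0.45],[0,0,0,0,-0.45]]]}}

```text
t: 8.07
tool_pos: [0.4768, 0.2786, -0.008]
ee_rot: [0.703, -0.071, 0.704, 0.071]
force: [-0.6, -0.2, -0.1]
width: 0.724
```

Emit:
{"api": "play_rows", "payload": {"targets": [[[0.3,0,0,0,-0.45],[0,0,0,0,-0.45]]]}}

```text
t: 8.32
tool_pos: [0.4768, 0.2786, -0.0109]
ee_rot: [0.703, -0.071, 0.704, 0.071]
force: [-0.5, -0.6, -0.1]
width: 0.723
```

```bash
python3 shot.py 7; python3 -c "
from h import *
crop(ld('scene_7'),280,90,80,80,8,'s7.png');crop(ld('top_7'),90,165,100,100,6,'t7.png')
from cell import observe
o=observe();print(o['force'],o['tool_pos'])"
```

```text
[-0.02873958 -0.01689209  0.02507002] [ 0.47697857  0.27863918 -0.01066957]
```

View pics/s7.png

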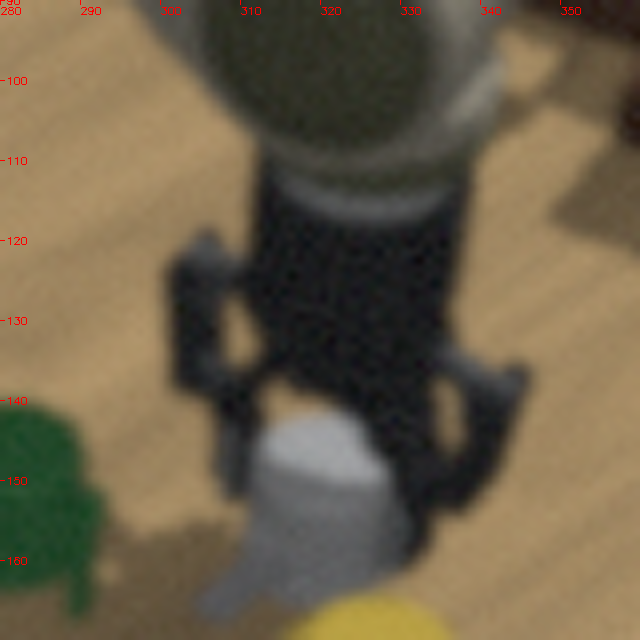

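View pics/t7.png

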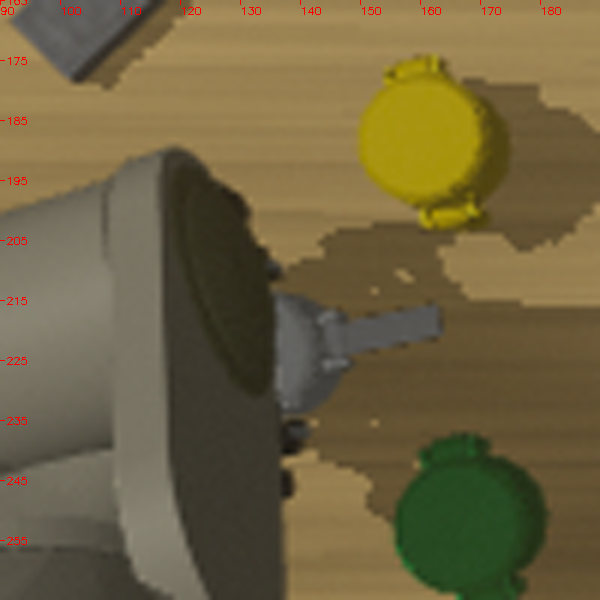

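Emit:
{"api": "play_rows", "payload": {"targets": [[[0,0,0,0,-0.3],[0,0,0,0,-0.1],[0,0,0,0,0.1],[0,0,0,0,0.1],[0,0,0,0,0.1]]], "squeeze": 50}}

```text
t: 9.05
tool_pos: [0.4769, 0.2786, -0.0103]
ee_rot: [0.704, -0.071, 0.703, 0.071]
force: [-1.1, -0.8, 6.2]
width: 0.623
```

Emit:
{"api": "play_rows", "payload": {"targets": [[[-0.5,0,0,0,0.1],[-1,0,0,0,0.1],[-2,0,0,0,0.1],[-3,0,0,0,0.1],[-3,0,0,0,0.1],[-3,0,0,0,0.1],[-3,0,0,0,0.1],[-3,0,0,0,0.1],[-3,0,0,0,0.1],[0,0,0,0,0.1]]]}}

```text
t: 10.3
tool_pos: [0.4776, 0.2789, 0.2063]
ee_rot: [0.705, -0.071, 0.702, 0.071]
force: [0.0, 0.0, -4.2]
width: 0.62
```

```bash
python3 shot.py 8; python3 -c "
from h import *
crop(ld('scene_8'),260,30,100,140,4,'s8.png');crop(ld('top_8'),70,160,120,100,6,'t8.png')
from cell import observe
o=observe();print(o)"
```

```text
{'t': 10.4, 'qpos': array([ 3.14349221e-01,  3.89979132e-01,  1.30470759e+00, -2.83397607e-05,
        1.44844796e+00,  1.13318060e-01]), 'qvel': array([-0.00027578,  0.01737441,  0.01514629, -0.0003816 ,  0.00131843,
       -0.00012498]), 'joint_efforts': array([ 7.31016998e-02, -4.87560904e+01, -2.51219183e+01,  3.31365925e-03,
        1.96071278e-02, -4.35598122e-05]), 'tool_pos': array([0.4763958 , 0.27843665, 0.20331304]), 'ee_rot': array([ 0.7030067 , -0.07108224,  0.70406804,  0.07083142]), 'force': array([-0.01296811,  0.47248023, -3.35865946]), 'moment': array([ 0.0152559 , -0.05881974,  0.01364944]), 'width': 0.6239078832737514}
```

View pics/s8.png

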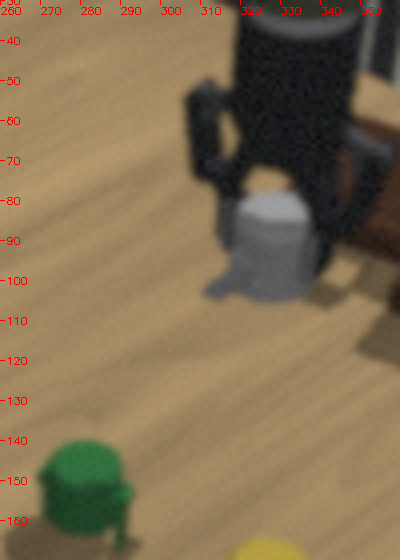

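View pics/t8.png

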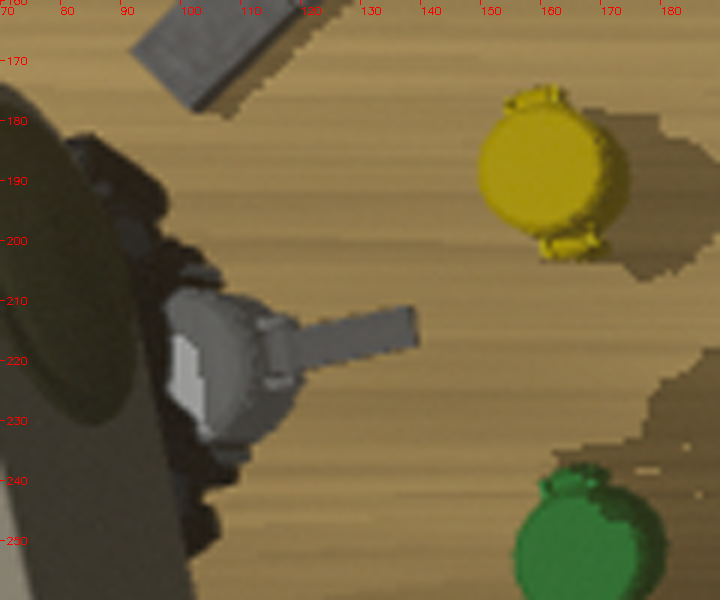

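Emit:
{"api": "play_rows", "payload": {"targets": [[[0,-1.2,0,0,0.1],[0,-2.5,-0.03,0,0.1],[0,-2.7,-0.03,0,0.1],[0,-2.7,-0.03,0,0.1],[0,-2.7,-0.03,0,0.1],[0,-2.7,-0.03,0,0.1],[0,-2.7,-0.03,0,0.1],[0,-2.7,-0.03,0,0.1],[0,-2.7,-0.03,0,0.1],[0,-2.7,-0.03,0,0.1],[0,-2.4,-0.03,0,0.1],[0,-1.5,0,0,0.1],[0,-1,0,0,0.1],[0,0,0,0,0.1],[0,0,0,0,0.1]]]}}

```text
t: 12.28
tool_pos: [0.5341, -0.0173, 0.2043]
ee_rot: [0.703, -0.071, 0.704, 0.071]
force: [-0.6, -0.3, -2.7]
width: 0.627
```

```bash
python3 shot.py 9; python3 -c "
from h import *
crop(ld('scene_9'),205,70,120,150,5,'s9.png');crop(ld('top_9'),180,120,130,130,6,'t9.png')
from cell import observe
o=observe();print(o['tool_pos'],o['force'],o['ee_rot'])"
```

```text
[ 0.53419103 -0.0172836   0.20437108] [-0.50004505  0.50309291 -3.08234404] [ 0.70351438 -0.0712108   0.70350256  0.07127887]
```

View pics/s9.png

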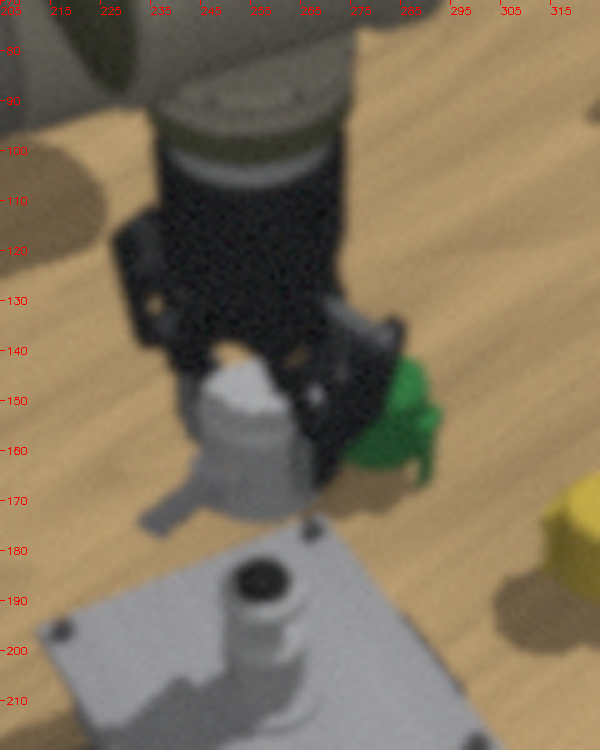

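View pics/t9.png

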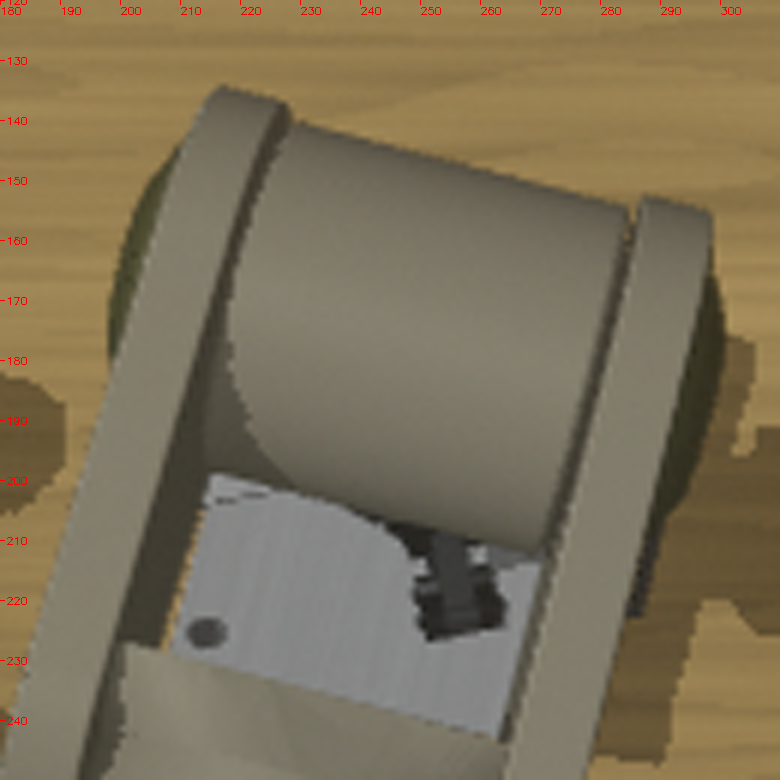

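```bash
cat >> h.py <<'E'
def overlay(d,circs,u0,v0,w,h,s,fn):
    im=cv2.resize(d['frame'][v0:v0+h,u0:u0+w,::-1],None,fx=s,fy=s,interpolation=cv2.INTER_CUBIC)
    a=np.linspace(0,2*np.pi,80)
    for x,y,z,r,col in circs:
        p=np.array([proj(d,[x+r*np.cos(k),y+r*np.sin(k),z]) for k in a])
        p=((p-[u0,v0]+.5)*s-.5)
        cv2.polylines(im,[np.round(p*8).astype(np.int32)],True,col,1,cv2.LINE_AA,3)
    cv2.imwrite('pics/'+fn,im)
E
python3 - <<'E'
from h import *
s=ld('scene_9')
x,y=.5342,-.0173
R=(0,0,255);G=(0,255,0)
overlay(s,[(x,y,.2145,.027,R),(x,y,.2645,.027,R)]+[(.5344,-.018,.146,.0205,G),(.5344,-.018,.136,.0205,G),(.5344,-.018,.151,.014,G),(.5344,-.018,.07,.0205,G)],225,125,70,95,8,'s9o.png')
E
```

```text
(no output)
```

View pics/s9o.png

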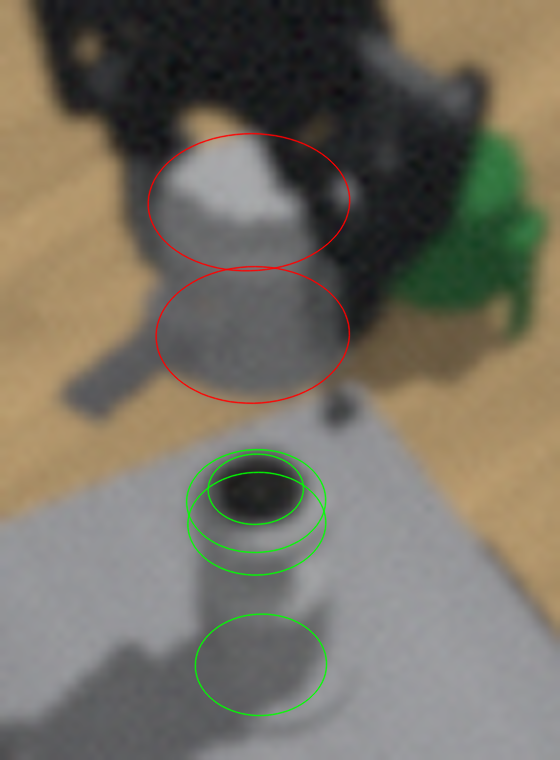

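Emit:
{"api": "play_rows", "payload": {"targets": [[[1,0,0,0,0.1],[1.5,0,0,0,0.1],[1,0,0,0,0.1],[1,0,0,0,0.1],[0,0,0,0,0.1],[0,0,0,0,0.1]]]}}

```text
t: 13.12
tool_pos: [0.5346, -0.0179, 0.1597]
ee_rot: [0.704, -0.071, 0.703, 0.071]
force: [-0.5, -1.0, -2.9]
width: 0.619
```

```bash
python3 shot.py 10; python3 - <<'E'
from h import *
from cell import observe
o=observe();print(o['tool_pos'],o['force'],o['qvel'])
s=ld('scene_10');x,y,z=o['tool_pos'];z+=.0105
R=(0,0,255);G=(0,255,0)
overlay(s,[(x,y,z,.0268,R)],225,140,70,80,8,'s10o.png')
overlay(s,[],225,140,70,80,8,'s10.png')
E
```

```text
[ 0.53454606 -0.0179383   0.15979673] [-0.87965593 -0.43783062 -3.16362637] [-0.00052088 -0.00177088  0.00313705  0.00143882 -0.00198948  0.00218652]
```

View pics/s10o.png

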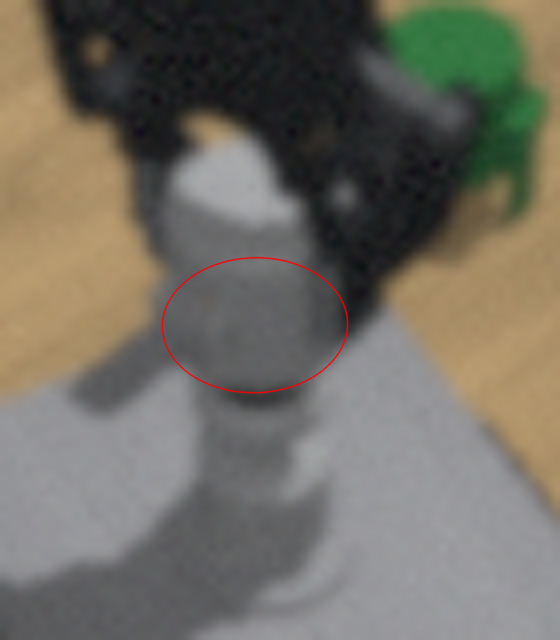

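View pics/s10.png

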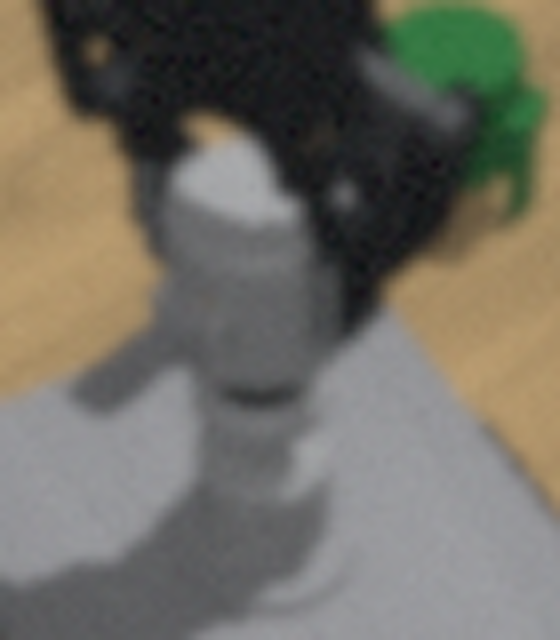

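```bash
python3 - <<'E'
from h import *
s=ld('scene_10')['frame'].astype(int).sum(2)//3;b=ld('scene')['frame'].astype(int).sum(2)//3
print('cols',list(range(243,272)))
for r in range(180,195): print(r,s[r,243:272].tolist())
print()
for r in range(178,196): print(r,b[r,243:272].tolist())
E
```

```text
cols [243, 244, 245, 246, 247, 248, 249, 250, 251, 252, 253, 254, 255, 256, 257, 258, 259, 260, 261, 262, 263, 264, 265, 266, 267, 268, 269, 270, 271]
180 [112, 99, 93, 93, 95, 98, 97, 99, 104, 105, 98, 96, 98, 98, 100, 99, 96, 98, 97, 93, 88, 73, 74, 69, 58, 44, 56, 79, 106]
181 [101, 92, 90, 91, 92, 92, 92, 95, 101, 99, 93, 94, 96, 100, 97, 102, 98, 98, 101, 91, 84, 76, 76, 73, 62, 56, 80, 107, 131]
182 [95, 90, 90, 89, 87, 89, 87, 92, 98, 95, 91, 91, 98, 99, 98, 98, 99, 98, 94, 92, 87, 82, 80, 76, 77, 91, 106, 127, 143]
183 [92, 90, 92, 88, 84, 86, 88, 90, 95, 96, 93, 93, 96, 95, 98, 98, 99, 98, 97, 96, 89, 87, 87, 91, 103, 116, 134, 141, 146]
184 [91, 90, 89, 88, 89, 88, 84, 90, 92, 95, 93, 94, 98, 99, 99, 97, 97, 100, 95, 97, 94, 93, 97, 106, 125, 137, 144, 149, 146]
185 [93, 94, 98, 102, 103, 100, 91, 89, 94, 98, 96, 96, 97, 98, 97, 100, 99, 98, 98, 94, 96, 100, 113, 123, 141, 146, 150, 150, 149]
186 [92, 103, 117, 125, 128, 117, 101, 92, 94, 97, 96, 97, 96, 98, 98, 97, 96, 97, 97, 97, 98, 112, 129, 142, 148, 148, 148, 151, 148]
187 [102, 121, 133, 141, 142, 130, 107, 98, 94, 9
[... 2990 characters left out ...]
5, 105, 107, 115, 117, 115, 109, 108, 116, 124, 128, 131, 135, 138, 134, 128, 124, 134, 135, 140, 140, 139, 138]
192 [140, 140, 138, 138, 134, 129, 119, 108, 106, 112, 115, 118, 121, 124, 130, 134, 136, 136, 131, 131, 123, 124, 127, 134, 136, 138, 138, 142, 139]
193 [138, 141, 138, 138, 138, 134, 125, 108, 100, 103, 107, 111, 114, 120, 125, 129, 128, 126, 120, 116, 118, 127, 133, 135, 140, 140, 140, 138, 138]
194 [139, 139, 141, 138, 136, 131, 123, 106, 93, 95, 100, 102, 106, 107, 111, 113, 110, 110, 108, 120, 130, 135, 138, 140, 136, 140, 140, 141, 142]
195 [139, 138, 141, 140, 140, 134, 122, 102, 94, 94, 94, 95, 95, 96, 97, 92, 93, 99, 113, 130, 144, 146, 143, 141, 137, 139, 139, 141, 143]
```

Emit:
{"api": "play_rows", "payload": {"targets": [[[0.8,0,-0.03,0,0.1],[0.6,0,0,0,0.1],[0.3,0,0,0,0.1],[0.2,0,0,0,0.1],[0,0,0,0,0.1]]]}}

```text
t: 13.85
tool_pos: [0.534, -0.0179, 0.1403]
ee_rot: [0.704, -0.071, 0.704, 0.071]
force: [0.3, 0.7, -2.7]
width: 0.623
```

Emit:
{"api": "play_rows", "payload": {"targets": [[[0.2,0,0,0,0.1],[0.15,0,0,0,0.1]]]}}

```text
t: 14.1
tool_pos: [0.534, -0.018, 0.1368]
ee_rot: [0.704, -0.071, 0.703, 0.071]
force: [-0.3, 0.8, -3.2]
width: 0.623
```

Emit:
{"api": "play_rows", "payload": {"targets": [[[0.15,0,0,0,0.1],[0.1,0,0,0,0.1]]]}}

```text
t: 14.35
tool_pos: [0.534, -0.018, 0.1342]
ee_rot: [0.704, -0.071, 0.704, 0.071]
force: [-0.4, -0.1, -3.1]
width: 0.625
```

Emit:
{"api": "play_rows", "payload": {"targets": [[[0.15,0,0,0,0.1],[0.1,0,0,0,0.1]]]}}

```text
t: 14.6
tool_pos: [0.5345, -0.0183, 0.1321]
ee_rot: [0.704, -0.071, 0.703, 0.071]
force: [0.9, -1.4, -0.8]
width: 0.621
```

Emit:
{"api": "play_rows", "payload": {"targets": [[[0.15,0,0,0,0.1],[0.1,0,0,0,0.1]]]}}

```text
t: 14.85
tool_pos: [0.5345, -0.0183, 0.1295]
ee_rot: [0.704, -0.071, 0.703, 0.071]
force: [2.8, -3.9, -0.6]
width: 0.621
```

Emit:
{"api": "play_rows", "payload": {"targets": [[[0.15,0,0,0,0.1],[0.1,0,0,0,0.1]]]}}

```text
t: 15.1
tool_pos: [0.5345, -0.0183, 0.1271]
ee_rot: [0.704, -0.071, 0.703, 0.071]
force: [3.0, -4.0, 1.2]
width: 0.625
```

Emit:
{"api": "play_rows", "payload": {"targets": [[[0,-0.09,0.04,0,0.1],[0,0,0,0,0.1]]]}}

```text
t: 15.35
tool_pos: [0.5344, -0.0185, 0.1266]
ee_rot: [0.703, -0.071, 0.704, 0.071]
force: [2.3, -1.8, -1.7]
width: 0.62
```

Emit:
{"api": "play_rows", "payload": {"targets": [[[0.15,0,0,0,0.1],[0.1,0,0,0,0.1]]]}}

```text
t: 15.6
tool_pos: [0.5344, -0.0186, 0.1241]
ee_rot: [0.703, -0.071, 0.704, 0.071]
force: [2.7, -1.0, -2.4]
width: 0.626
```

Emit:
{"api": "play_rows", "payload": {"targets": [[[0,-0.06,0.09,0,0.1],[0.1,0,0,0,0.1],[0.2,0,0,0,0.1]]]}}

```text
t: 15.98
tool_pos: [0.5353, -0.019, 0.121]
ee_rot: [0.703, -0.071, 0.704, 0.071]
force: [0.0, 0.3, -3.1]
width: 0.626
```

Emit:
{"api": "play_rows", "payload": {"targets": [[[0.2,0,0,0,0.1],[0.2,0,0,0,0.1],[0,0,0,0,0.1]]]}}

```text
t: 16.35
tool_pos: [0.5355, -0.0191, 0.1171]
ee_rot: [0.703, -0.071, 0.704, 0.071]
force: [0.9, 0.3, -4.1]
width: 0.62
```

Emit:
{"api": "play_rows", "payload": {"targets": [[[0.3,0,0,0,0.1],[0.3,0,0,0,0.1],[0.2,0,0,0,0.1],[0.2,0,0,0,0.1],[0,0,0,0,0.1]]]}}

```text
t: 16.98
tool_pos: [0.5355, -0.0192, 0.1072]
ee_rot: [0.703, -0.071, 0.704, 0.071]
force: [-1.2, 0.6, -3.7]
width: 0.625
```

Emit:
{"api": "play_rows", "payload": {"targets": [[[0.15,0,0,0,0.1],[0.1,0,0,0,0.1],[0,0,0,0,0.1]]]}}

```text
t: 17.35
tool_pos: [0.5356, -0.0192, 0.1048]
ee_rot: [0.704, -0.071, 0.704, 0.071]
force: [-0.1, 0.1, -3.6]
width: 0.621
```

Emit:
{"api": "play_rows", "payload": {"targets": [[[0.15,0,0,0,0.1],[0.1,0,0,0,0.1]]]}}

```text
t: 17.6
tool_pos: [0.5356, -0.0192, 0.1022]
ee_rot: [0.704, -0.071, 0.704, 0.071]
force: [-1.2, 0.2, -3.5]
width: 0.623
```

Emit:
{"api": "play_rows", "payload": {"targets": [[[0.15,0,0,0,0.1],[0.1,0,0,0,0.1]]]}}

```text
t: 17.85
tool_pos: [0.5356, -0.0192, 0.1002]
ee_rot: [0.704, -0.071, 0.703, 0.071]
force: [-2.3, 0.9, 4.0]
width: 0.621
```

Emit:
{"api": "play_rows", "payload": {"targets": [[[0.1,0,0,0,0.1],[0.05,0,0,0,0.1]]]}}

```text
t: 18.1
tool_pos: [0.5356, -0.0192, 0.0986]
ee_rot: [0.704, -0.071, 0.703, 0.071]
force: [-2.4, -0.4, 3.7]
width: 0.619
```

Emit:
{"api": "play_rows", "payload": {"targets": [[[0.1,0,0,0,0.1],[0.05,0,0,0,0.1]]]}}

```text
t: 18.35
tool_pos: [0.5356, -0.0192, 0.0969]
ee_rot: [0.704, -0.071, 0.703, 0.071]
force: [-2.4, 0.4, 3.9]
width: 0.619
```

Emit:
{"api": "play_rows", "payload": {"targets": [[[0.07,0,-0.02,0,0.1],[0,0,0,0,0.1]]]}}

```text
t: 18.6
tool_pos: [0.5356, -0.0192, 0.0961]
ee_rot: [0.704, -0.071, 0.703, 0.071]
force: [-1.1, 0.7, 1.8]
width: 0.627
```

Emit:
{"api": "play_rows", "payload": {"targets": [[[0.06,0,0,0,0.1],[0,0,0,0,0.1]]]}}

```text
t: 18.85
tool_pos: [0.5356, -0.0192, 0.0957]
ee_rot: [0.704, -0.071, 0.703, 0.071]
force: [-0.3, 1.1, 3.4]
width: 0.622
```

Emit:
{"api": "play_rows", "payload": {"targets": [[[0.06,0,0,0,0.1],[0,0,0,0,0.1]]]}}

```text
t: 19.1
tool_pos: [0.5357, -0.0192, 0.0957]
ee_rot: [0.704, -0.071, 0.703, 0.071]
force: [-2.4, 1.1, 10.0]
width: 0.624
```

Emit:
{"api": "play_rows", "payload": {"targets": [[[0.02,0,0,0,0.1],[0,0,0,0,0.1]]]}}

```text
t: 19.35
tool_pos: [0.5357, -0.0192, 0.0956]
ee_rot: [0.704, -0.071, 0.703, 0.071]
force: [-2.3, 2.1, 12.1]
width: 0.622
```

```bash
python3 shot.py 11; python3 - <<'E'
from h import *
from cell import observe
o=observe();print(o['tool_pos'],o['force'])
overlay(ld('scene_11'),[],205,130,110,100,6,'s11.png')
E
```

```text
[ 0.53566971 -0.01920784  0.09562172] [-2.39132026  1.46698812 10.83842796]
```

View pics/s11.png

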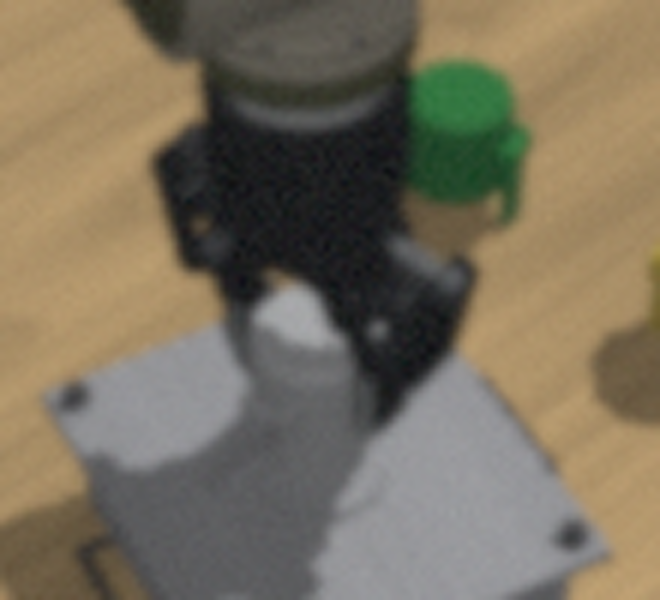

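Emit:
{"api": "play_rows", "payload": {"targets": [[[0,0,0,0,-0.3],[0,0,0,0,-0.6],[0,0,0,0,-0.8],[0,0,0,0,-0.8],[-0.5,0,0,0,-0.8],[-1.5,0,0,0,-0.8],[-2.5,0,0,0,-0.8],[-3,0,0,0,-0.5],[-2,0,0,0,0.5],[-1,0,0,0,1],[0,0,0,0,1],[0,0,0,0,1],[0,0,0,0,1]]]}}

```text
t: 21.08
tool_pos: [0.5351, -0.0191, 0.199]
ee_rot: [0.703, -0.071, 0.704, 0.071]
force: [0.1, 0.7, 0.4]
width: -0.001
```

```bash
python3 shot.py 12; python3 - <<'E'
from h import *
from cell import observe
o=observe();print(o['tool_pos'],o['force'],o['width'])
overlay(ld('scene_12'),[],205,80,110,150,5,'s12.png')
overlay(ld('top_12'),[],190,140,120,100,6,'t12.png')
E
```

```text
[ 0.53525999 -0.01918189  0.19923783] [-0.09816591 -0.08083508 -0.11956406] -0.0005407272110372842
```

View pics/s12.png

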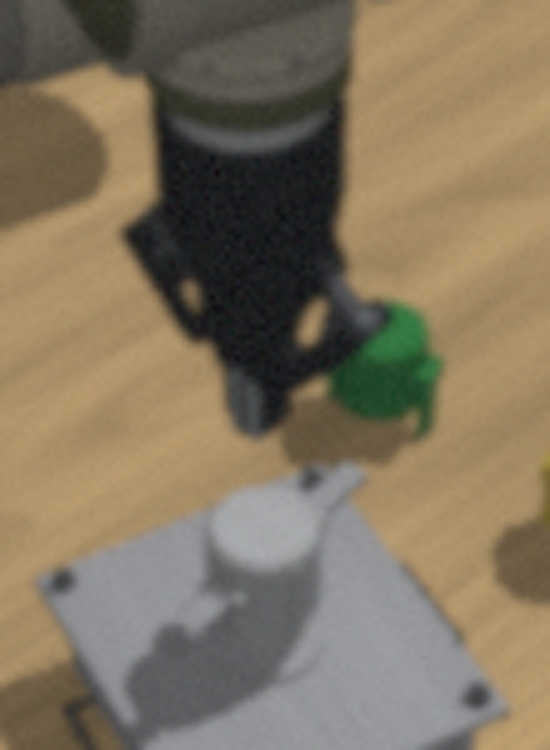

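View pics/t12.png

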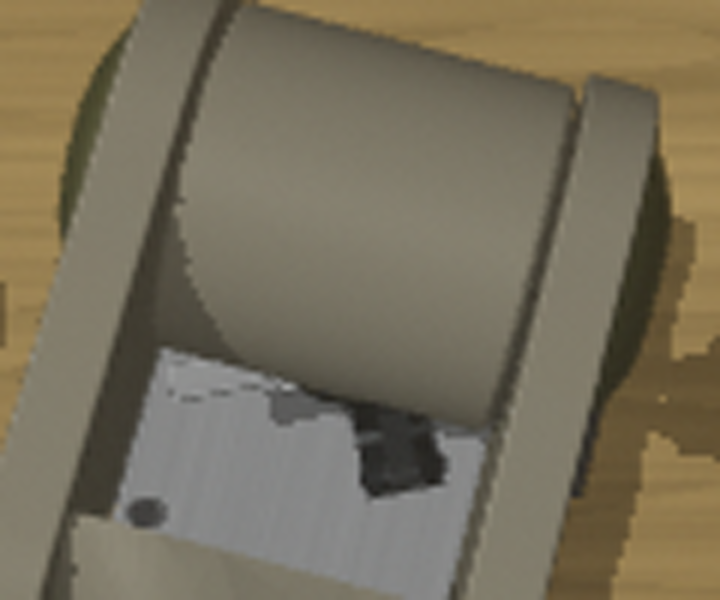

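Emit:
{"api": "play_rows", "payload": {"targets": [[[1.5,0,0,0,1],[1.5,0,0,0,1],[1.2,0,0,0,1],[0.6,0,0,0,1],[0,0,0,0,1]]]}}

```text
t: 21.8
tool_pos: [0.5354, -0.0192, 0.1515]
ee_rot: [0.703, -0.071, 0.704, 0.071]
force: [0.4, -0.5, 0.4]
width: -0.005
```

Emit:
{"api": "play_rows", "payload": {"targets": [[[0.2,0,0,0,1],[0.2,0,0,0,1],[0.1,0,0,0,1]]]}}

```text
t: 22.18
tool_pos: [0.5354, -0.0192, 0.1467]
ee_rot: [0.704, -0.071, 0.703, 0.071]
force: [-0.2, 0.3, -0.3]
width: -0.004
```

Emit:
{"api": "play_rows", "payload": {"targets": [[[0.15,0,0,0,1],[0.15,0,0,0,1]]]}}

```text
t: 22.42
tool_pos: [0.5354, -0.0192, 0.1436]
ee_rot: [0.704, -0.071, 0.704, 0.071]
force: [0.4, -0.1, -0.0]
width: -0.001
```

Emit:
{"api": "play_rows", "payload": {"targets": [[[0.15,0,0,0,1],[0.15,0,0,0,1]]]}}

```text
t: 22.68
tool_pos: [0.5354, -0.0192, 0.1406]
ee_rot: [0.704, -0.071, 0.704, 0.071]
force: [0.5, 0.7, 0.0]
width: 0.001
```

Emit:
{"api": "play_rows", "payload": {"targets": [[[0.15,0,0,0,1],[0.1,0,0,0,1]]]}}

```text
t: 22.92
tool_pos: [0.5354, -0.0192, 0.1381]
ee_rot: [0.703, -0.071, 0.704, 0.071]
force: [-0.4, 0.3, -0.1]
width: 0.004
```

Emit:
{"api": "play_rows", "payload": {"targets": [[[0.1,0,0,0,1],[0.1,0,0,0,1]]]}}

```text
t: 23.18
tool_pos: [0.5354, -0.0192, 0.1362]
ee_rot: [0.704, -0.071, 0.704, 0.071]
force: [-0.5, -0.6, 0.2]
width: 0.002
```

Emit:
{"api": "play_rows", "payload": {"targets": [[[0.1,0,0,0,1],[0.05,0,0,0,1]]]}}

```text
t: 23.42
tool_pos: [0.5355, -0.0192, 0.1355]
ee_rot: [0.704, -0.071, 0.703, 0.071]
force: [-2.7, 0.2, 9.5]
width: -0.006
```

Emit:
{"api": "play_rows", "payload": {"targets": [[[0.1,0,0,0,1],[0.05,0,0,0,1]]]}}

```text
t: 23.68
tool_pos: [0.5356, -0.0192, 0.1355]
ee_rot: [0.704, -0.071, 0.703, 0.071]
force: [-8.2, 1.2, 21.4]
width: -0.002
```

Emit:
{"api": "play_rows", "payload": {"targets": [[[-1,0,0,0,1],[-1.5,0,0,0,1],[0,-2,0,0,1],[0,-2.6,0,0,1],[0,-2,0,0,1],[0,-1,0,0,1],[1,0,0,0,1],[1,0,0,0,1],[0.5,0,0,0,1],[0,0,0,0,1]]]}}

```text
t: 24.92
tool_pos: [0.5504, -0.0932, 0.1328]
ee_rot: [0.703, -0.071, 0.704, 0.071]
force: [0.3, -0.1, -0.4]
width: 0.001
```

```bash
python3 shot.py 13; python3 - <<'E'
from h import *
from cell import observe
o=observe();print(o['tool_pos'],o['force'],o['width'])
overlay(ld('scene_13'),[],195,100,120,130,6,'s13.png')
overlay(ld('top_13'),[],190,140,120,100,6,'t13.png')
E
```

```text
[ 0.55069116 -0.09347456  0.13342542] [0.17976175 0.52142235 0.59018573] 0.002233780596812813
```

View pics/s13.png

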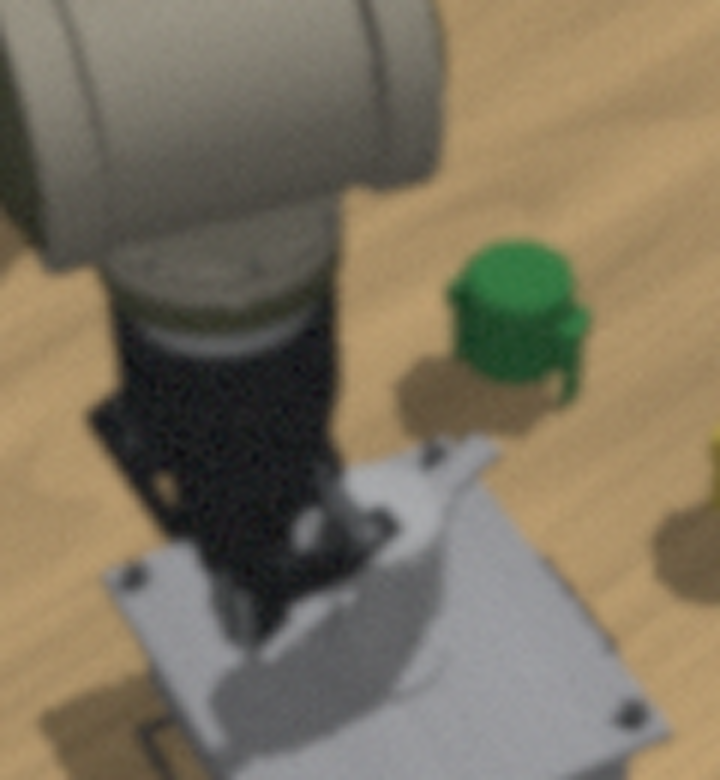

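View pics/t13.png

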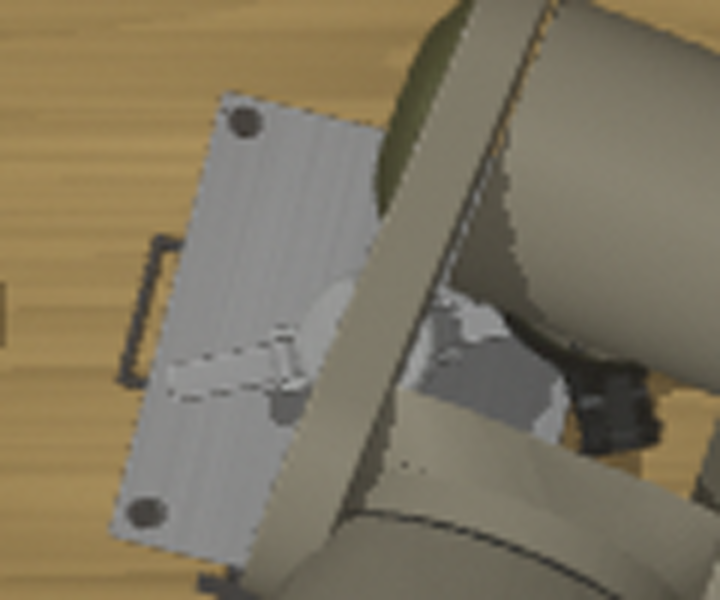

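Emit:
{"api": "play_rows", "payload": {"targets": [[[0.8,0,0,0,1],[0.5,0,0,0,1],[0.4,0,0,0,1]]]}}

```text
t: 25.4
tool_pos: [0.551, -0.0939, 0.1163]
ee_rot: [0.704, -0.071, 0.703, 0.071]
force: [0.8, -1.8, 3.7]
width: -0.001
```

Emit:
{"api": "play_rows", "payload": {"targets": [[[0.3,0,0,0,1],[0.3,0,0,0,1],[0.3,0.04,0,0,1]]]}}

```text
t: 25.78
tool_pos: [0.5508, -0.0938, 0.1073]
ee_rot: [0.704, -0.071, 0.703, 0.07]
force: [3.0, -3.5, 4.8]
width: 0.003
```

Emit:
{"api": "play_rows", "payload": {"targets": [[[0.36,0.08,0,0,1],[0.36,0.1,0,0,1],[0.36,0.13,0,0,1],[0.35,0.22,0,0,1],[0.35,0.26,0,0,1]]]}}

```text
t: 26.4
tool_pos: [0.549, -0.0859, 0.089]
ee_rot: [0.704, -0.071, 0.704, 0.071]
force: [1.0, -5.7, 0.3]
width: 0.003
```

Emit:
{"api": "play_rows", "payload": {"targets": [[[0.3,0.3,0,0,1],[0.25,0.35,0,0,1]]]}}

```text
t: 26.65
tool_pos: [0.5476, -0.0796, 0.0833]
ee_rot: [0.703, -0.071, 0.704, 0.071]
force: [2.1, -7.2, 0.5]
width: 0.003
```

Emit:
{"api": "play_rows", "payload": {"targets": [[[0.15,0.28,0,0,1],[0.1,0.28,0,0,1],[0.07,0.28,0,0,1]]]}}

```text
t: 27.02
tool_pos: [0.5456, -0.0713, 0.0798]
ee_rot: [0.703, -0.071, 0.704, 0.071]
force: [1.1, -6.7, -3.0]
width: 0.002
```

Emit:
{"api": "play_rows", "payload": {"targets": [[[0.06,0.25,0,0,1],[0.05,0.2,0,0,1]]]}}

```text
t: 27.28
tool_pos: [0.5445, -0.0667, 0.0786]
ee_rot: [0.703, -0.071, 0.704, 0.071]
force: [1.7, -6.9, -3.2]
width: -0.002
```

Emit:
{"api": "play_rows", "payload": {"targets": [[[0.03,0.2,0,0,1],[0,0.1,0,0,1]]]}}

```text
t: 27.52
tool_pos: [0.5442, -0.0645, 0.0783]
ee_rot: [0.703, -0.072, 0.704, 0.07]
force: [3.3, -12.6, -5.4]
width: -0.0
```

Emit:
{"api": "play_rows", "payload": {"targets": [[[0,0.06,0,0,1],[0,0,0,0,1]]]}}

```text
t: 27.78
tool_pos: [0.5442, -0.0646, 0.0783]
ee_rot: [0.703, -0.072, 0.704, 0.07]
force: [2.1, -13.1, -4.6]
width: -0.003
```

Emit:
{"api": "play_rows", "payload": {"targets": [[[0,0.04,0,0,1],[0,0,0,0,1]]]}}

```text
t: 28.02
tool_pos: [0.5442, -0.0645, 0.0784]
ee_rot: [0.703, -0.072, 0.704, 0.07]
force: [3.1, -13.8, -5.6]
width: -0.003
```

Emit:
{"api": "play_rows", "payload": {"targets": [[[0,-1.5,0,0,1],[0,-2.5,0,0,1],[-1.5,-1,0,0,1],[-3,0,0,0,1],[-3,0,0,0,1],[-2,0,0,0,1],[0,0,0,0,1]]]}}

```text
t: 28.9
tool_pos: [0.5544, -0.1115, 0.1749]
ee_rot: [0.704, -0.071, 0.703, 0.071]
force: [-0.0, 1.1, -0.4]
width: 0.003
```

```bash
python3 shot.py 14; python3 - <<'E'
from h import *
from cell import observe
o=observe();print(o['tool_pos'],o['force'],o['width'])
overlay(ld('scene_14'),[],195,100,120,130,6,'s14.png')
E
```

```text
[ 0.5536475  -0.11124737  0.17309792] [-0.80345048 -0.12190226 -0.43712805] -0.0019113502051316936
```

View pics/s14.png

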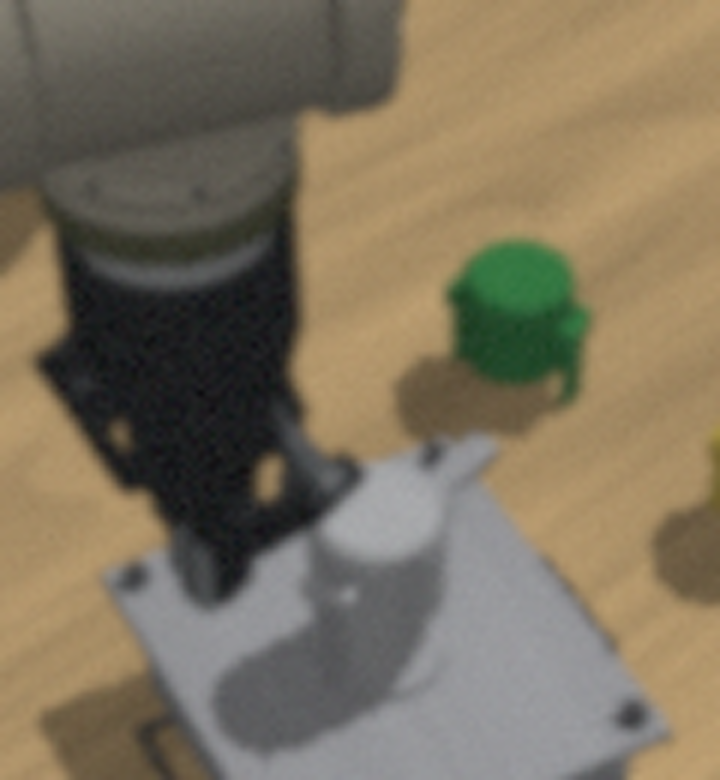

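Emit:
{"api": "play_rows", "payload": {"targets": [[[0,1.5,0,0,1],[0,3,0,0,1],[0,4,0,0,1],[0,4,0,0,1],[0,3,0,0,1],[0,1.4,0,0,1],[0,0,0,0,1],[1,0,0,0,1],[1.5,0,0,0,1],[1.2,0,0,0,1],[0.5,0,0,0,1],[0,0,0,0,1]]]}}

```text
t: 30.5
tool_pos: [0.5205, 0.0538, 0.1321]
ee_rot: [0.703, -0.071, 0.704, 0.071]
force: [0.2, -0.1, 0.7]
width: -0.001
```

```bash
python3 shot.py 15; python3 - <<'E'
from h import *
from cell import observe
o=observe();p=o['tool_pos'];print(p,o['force'],o['width'])
d=p[:2]-[.5355,-.0192];print('r',d@[-.199,.98],'t',d@[.98,.199],'h',p[2]-.1125)
overlay(ld('scene_15'),[],195,90,120,130,6,'s15.png')
E
```

```text
[0.5207297  0.05387604 0.13266052] [-0.38132542  0.40759138  0.47774075] -0.00010847586122760495
r 0.07455381216605585 t 6.723904921565683e-05 h 0.02016051502600423
```

View pics/s15.png

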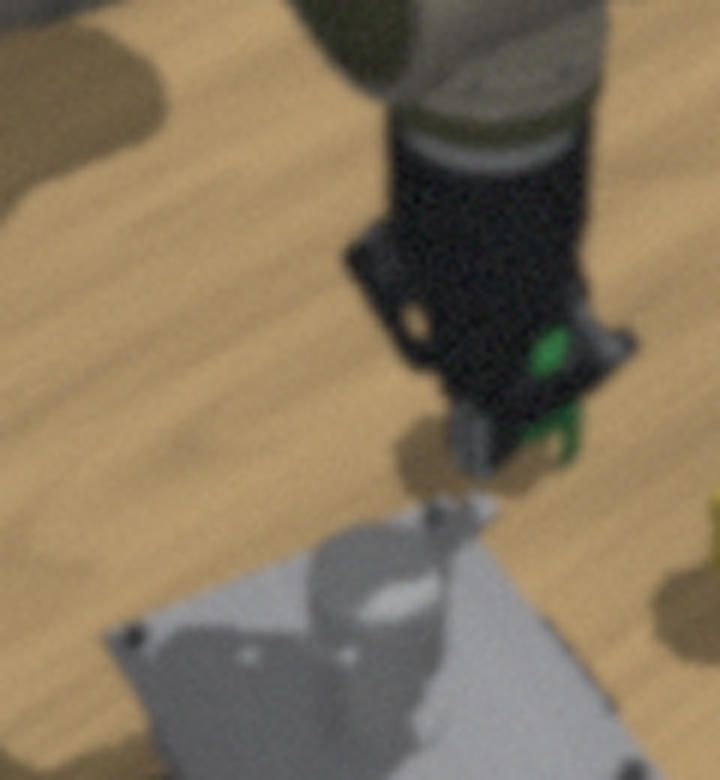

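Emit:
{"api": "play_rows", "payload": {"targets": [[[0.8,0,0,0,1],[0.6,0,0,0,1],[0.4,0,0,0,1]]]}}

```text
t: 30.98
tool_pos: [0.5203, 0.054, 0.1138]
ee_rot: [0.703, -0.071, 0.704, 0.071]
force: [-0.4, -0.3, 0.7]
width: -0.002
```

Emit:
{"api": "play_rows", "payload": {"targets": [[[0.3,0,0,0,1],[0.3,0,0,0,1],[0.3,0,0,0,1]]]}}

```text
t: 31.35
tool_pos: [0.5209, 0.0537, 0.1057]
ee_rot: [0.704, -0.071, 0.703, 0.071]
force: [-0.6, -2.0, 5.3]
width: -0.001
```

Emit:
{"api": "play_rows", "payload": {"targets": [[[0.36,-0.05,0,0,1],[0.36,-0.1,0,0,1],[0.36,-0.13,0,0,1]]]}}

```text
t: 31.72
tool_pos: [0.5215, 0.051, 0.0949]
ee_rot: [0.704, -0.071, 0.703, 0.071]
force: [-0.2, -0.7, 5.9]
width: 0.001
```

Emit:
{"api": "play_rows", "payload": {"targets": [[[0.27,-0.22,0,0,1],[0.26,-0.25,0,0,1],[0.27,-0.32,0,0,1],[0.25,-0.33,0,0,1]]]}}

```text
t: 32.22
tool_pos: [0.523, 0.041, 0.0835]
ee_rot: [0.703, -0.07, 0.704, 0.072]
force: [1.3, 6.2, 1.2]
width: -0.001
```

Emit:
{"api": "play_rows", "payload": {"targets": [[[0.15,-0.28,0,0,1],[0.12,-0.28,0,0,1],[0.09,-0.28,0,0,1]]]}}

```text
t: 32.6
tool_pos: [0.5242, 0.0329, 0.0795]
ee_rot: [0.703, -0.07, 0.704, 0.072]
force: [-0.1, 5.8, -1.6]
width: 0.004
```

Emit:
{"api": "play_rows", "payload": {"targets": [[[0.06,-0.25,0,0,1],[0.04,-0.2,0,0,1]]]}}

```text
t: 32.85
tool_pos: [0.525, 0.0285, 0.0784]
ee_rot: [0.703, -0.07, 0.704, 0.072]
force: [0.3, 7.5, -1.4]
width: -0.0
```

Emit:
{"api": "play_rows", "payload": {"targets": [[[0.02,-0.2,0,0,1],[0,-0.1,0,0,1]]]}}

```text
t: 33.1
tool_pos: [0.5251, 0.0278, 0.0785]
ee_rot: [0.703, -0.069, 0.704, 0.073]
force: [-3.0, 22.9, 3.2]
width: -0.002
```

Emit:
{"api": "play_rows", "payload": {"targets": [[[0,-0.1,0,0,1],[0,0,0,0,1]]]}}

```text
t: 33.35
tool_pos: [0.5251, 0.0277, 0.0785]
ee_rot: [0.703, -0.069, 0.704, 0.074]
force: [-2.1, 23.3, 2.4]
width: 0.001
```

Emit:
{"api": "play_rows", "payload": {"targets": [[[0,1.5,0,0,1],[0,2.5,0,0,1],[-1.5,2,0,0,1],[-3,2,0,0,1],[-3,3,0,0,1],[-3,4,0,0,1],[0,4,0,0,1],[0,4,0,0,1],[0,4,0,0,1],[0,0,0,0,1]]]}}

```text
t: 34.6
tool_pos: [0.4718, 0.29, 0.1836]
ee_rot: [0.703, -0.072, 0.704, 0.072]
force: [0.4, -0.3, 0.1]
width: 0.003
```

```bash
python3 shot.py 16; python3 - <<'E'
from h import *
from cell import observe
o=observe();p=o['tool_pos'];print(p,o['force'],o['width'])
crop(ld('scene_16'),230,160,55,60,10,'s16.png')
crop(ld('top_16'),210,160,80,80,8,'t16.png')
cv2.imwrite('pics/s16f.png',ld('scene_16')['frame'][:,:,::-1])
E
```

```text
[0.47261048 0.28796319 0.1837436 ] [0.5936158  0.08651543 0.4499528 ] 0.001770040286745869
```

View pics/s16.png

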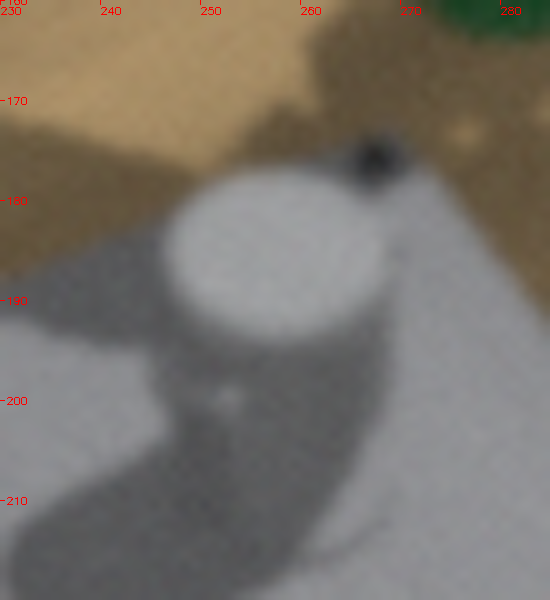

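View pics/t16.png

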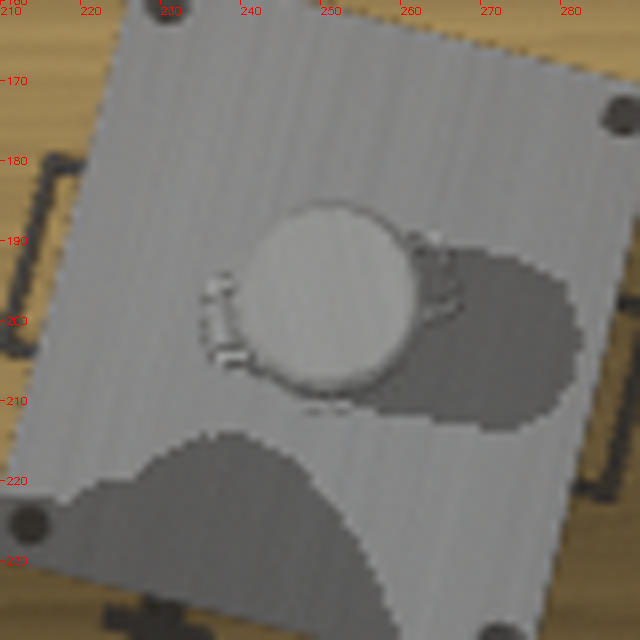

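View pics/s16f.png

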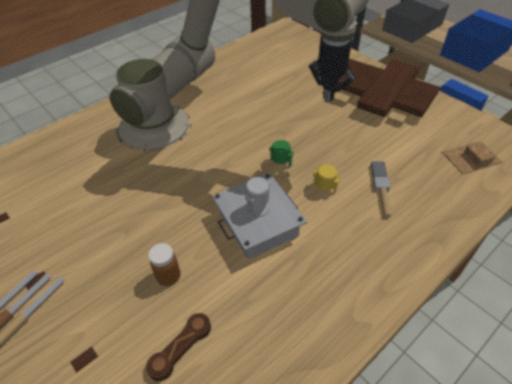

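Emit:
{"api": "play_rows", "payload": {"targets": [[[0,0,0,0.157,1],[0,0,0,0.157,1],[0,0,0,0.157,1],[0,0,0,0.157,1],[0,0,0,0.157,1],[0,0,0,0,1],[0,-2,2,0,1],[0,-3,3,0,1],[0,-3,3,0,1],[0,-3,3,0,1],[0,-3,3,0,1],[0,-2,2,0,1],[0,-0.8,0.8,0,1],[0,0,0,0,1],[0,0,0,0,1]]]}}

```text
t: 36.58
tool_pos: [0.52, 0.0563, 0.1842]
ee_rot: [0.677, 0.203, 0.677, -0.203]
force: [-0.4, 0.3, 0.3]
width: 0.0
```

```bash
cat > st.py <<'E'
from h import *
from cell import observe
from scipy.spatial.transform import Rotation as Ro
o=observe();p=o['tool_pos'];q=o['ee_rot'];m=Ro.from_quat([q[1],q[2],q[3],q[0]]).as_matrix()
d=p[:2]-[.5355,-.0192];cy=np.array([-.199,.98]);cx=np.array([.98,.199])
print(o['t'],p,'r',d@cy,'t',d@cx,'h',p[2]-.1125,'F r,t,z',o['force'][:2]@cy,o['force'][:2]@cx,o['force'][2],'yaw',np.degrees(np.arctan2(m[1,2],m[0,2])))
E
python3 st.py
```

```text
36.575 [0.52001888 0.05633022 0.1842134 ] r 0.07710036342832803 t -0.0001409836483499744 h 0.07171339663612923 F r,t,z 0.39034856479661595 -0.32203014437224775 0.31715926368410385 yaw -33.36759398506902
```

Emit:
{"api": "play_rows", "payload": {"targets": [[[2,0,0,0,1],[3,0,0,0,1],[3,0,0,0,1],[1.7,0,0,0,1],[0,0,0,0,1],[0,-0.5,0.5,0,1],[0,-0.4,0.4,0,1],[0,0,0,0,1]]]}}

```text
t: 37.58
tool_pos: [0.5232, 0.0425, 0.0878]
ee_rot: [0.678, 0.204, 0.677, -0.204]
force: [-0.1, 0.1, 0.5]
width: 0.002
```

```bash
python3 shot.py 17; python3 st.py; python3 -c "
from h import *
overlay(ld('scene_17'),[],205,100,110,120,6,'s17.png')
overlay(ld('top_17'),[],200,150,90,80,7,'t17.png')"
```

```text
37.675 [0.52290393 0.04288127 0.08750196] r 0.06334626175690224 t 1.0027528899765849e-05 h -0.024998040654801754 F r,t,z -0.6962408090459672 0.3554570219637638 -0.061557607546791064 yaw -33.48150130865831
```

View pics/s17.png

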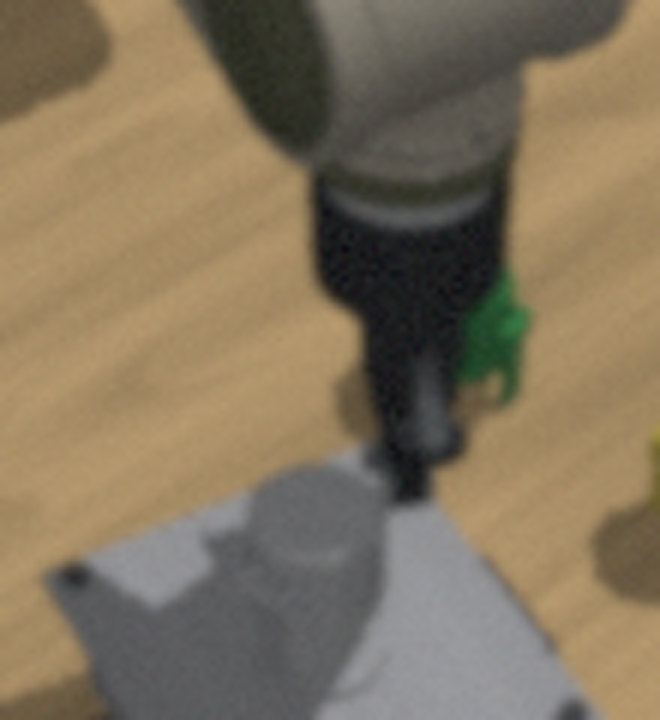

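View pics/t17.png

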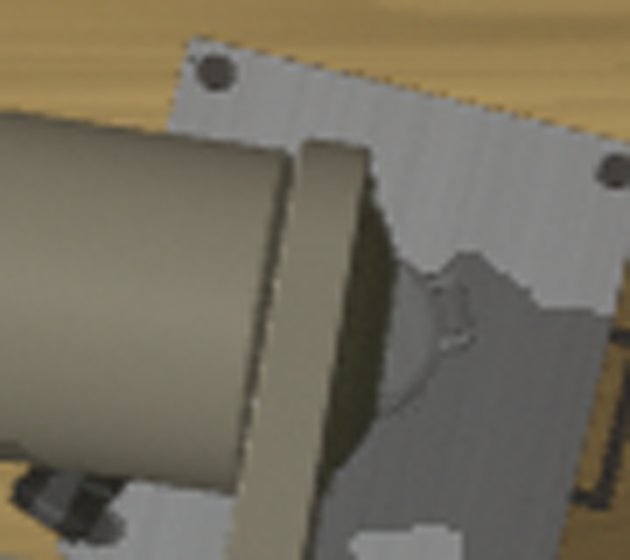

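Emit:
{"api": "play_rows", "payload": {"targets": [[[0,-0.25,0.25,0,1],[0,-0.2,0.2,0,1],[0,0,0,0,1]]]}}

```text
t: 38.05
tool_pos: [0.5241, 0.0366, 0.0872]
ee_rot: [0.677, 0.204, 0.677, -0.204]
force: [-0.3, -0.6, 0.5]
width: 0.004
```

Emit:
{"api": "play_rows", "payload": {"targets": [[[0,-0.12,0.12,0,1],[0,-0.1,0.1,0,1]]]}}

```text
t: 38.3
tool_pos: [0.5247, 0.0337, 0.0872]
ee_rot: [0.677, 0.204, 0.677, -0.204]
force: [0.7, -0.3, 0.2]
width: 0.001
```

Emit:
{"api": "play_rows", "payload": {"targets": [[[0,-0.12,0.12,0,1],[0,-0.1,0.1,0,1]]]}}

```text
t: 38.55
tool_pos: [0.5254, 0.0315, 0.0873]
ee_rot: [0.677, 0.204, 0.677, -0.203]
force: [-0.6, 9.6, 2.3]
width: 0.001
```

Emit:
{"api": "play_rows", "payload": {"targets": [[[0,-0.08,0.08,0,1],[0,0,0,0,1]]]}}

```text
t: 38.8
tool_pos: [0.5259, 0.0307, 0.0878]
ee_rot: [0.678, 0.204, 0.677, -0.203]
force: [0.5, 7.3, 4.7]
width: 0.001
```

Emit:
{"api": "play_rows", "payload": {"targets": [[[0,-0.06,0.06,0,1],[0,0,0,0,1]]]}}

```text
t: 39.05
tool_pos: [0.526, 0.0305, 0.0879]
ee_rot: [0.677, 0.204, 0.677, -0.202]
force: [-0.2, 13.1, 6.2]
width: -0.003
```

```bash
python3 st.py
```

```text
39.05 [0.52600705 0.03049701 0.08787963] r 0.0505921643758878 t 0.0005866133287582594 h -0.02462037441132965 F r,t,z 12.904367438796164 2.425765619127837 6.162127343174253 yaw -33.41182083867888
```

Emit:
{"api": "play_rows", "payload": {"targets": [[[0,-0.06,0.06,0,1],[0,0,0,0,1]]]}}

```text
t: 39.3
tool_pos: [0.526, 0.0304, 0.0879]
ee_rot: [0.677, 0.205, 0.677, -0.202]
force: [-0.8, 16.6, 5.8]
width: -0.001
```

```bash
python3 st.py
```

```text
39.3 [0.52600763 0.03039766 0.08790917] r 0.05049469283113721 t 0.0005674138513424547 h -0.024590826538998828 F r,t,z 16.395539896167207 2.558703785304636 5.813308698100214 yaw -33.39811207958325
```

Emit:
{"api": "play_rows", "payload": {"targets": [[[0,0.5,-0.5,0,1],[0,0.7,-0.7,0,1],[-2,0,0,0,1],[-3,0,0,0,1],[-3,0,0,0,1],[0,0,0,0,1],[0,-2,2,0,1],[0,-3,3,0,1],[0,-3,3,0,1],[0,-2.2,2.2,0,1],[0,0,0,0,1],[0,0,0,0,1]]]}}

```text
t: 40.8
tool_pos: [0.5509, -0.096, 0.1665]
ee_rot: [0.677, 0.204, 0.678, -0.203]
force: [0.4, -0.2, 0.8]
width: -0.004
```

```bash
python3 st.py
```

```text
40.8 [ 0.55090543 -0.09599136  0.166498  ] r -0.07832120946338168 t -0.00018415956899966087 h 0.053997996797113854 F r,t,z -0.2722003218904615 0.39463460283535784 0.7657484863701512 yaw -33.450472266473206
```

Emit:
{"api": "play_rows", "payload": {"targets": [[[2,0,0,0,1],[3,0,0,0,1],[2.9,0,0,0,1],[0,0,0,0,1],[0,0.6,-0.6,0,1],[0,0.5,-0.5,0,1],[0,0.3,-0.3,0,1],[0,0,0,0,1]]]}}

```text
t: 41.8
tool_pos: [0.5475, -0.077, 0.0886]
ee_rot: [0.677, 0.203, 0.677, -0.203]
force: [-0.2, -0.4, -0.0]
width: 0.003
```

Emit:
{"api": "play_rows", "payload": {"targets": [[[0,0.12,-0.12,0,1],[0,0.1,-0.1,0,1]]]}}

```text
t: 42.05
tool_pos: [0.5468, -0.0744, 0.0882]
ee_rot: [0.677, 0.204, 0.677, -0.204]
force: [0.0, -0.2, -0.5]
width: 0.001
```

Emit:
{"api": "play_rows", "payload": {"targets": [[[0,0.12,-0.12,0,1],[0,0.1,-0.1,0,1]]]}}

```text
t: 42.3
tool_pos: [0.5461, -0.0712, 0.0882]
ee_rot: [0.677, 0.204, 0.677, -0.204]
force: [0.1, 0.1, -0.5]
width: 0.002
```

```bash
python3 st.py
```

```text
42.3 [ 0.54611904 -0.07123528  0.08819652] r -0.0531077615346069 t 5.163602137343646e-05 h -0.02430348157957868 F r,t,z 0.11228909788071623 0.13719285184845945 -0.48154677641068605 yaw -33.463308100994496
```

Emit:
{"api": "play_rows", "payload": {"targets": [[[0,0.1,-0.1,0,1],[0,0.07,-0.07,0,1]]]}}

```text
t: 42.55
tool_pos: [0.5458, -0.0692, 0.0883]
ee_rot: [0.677, 0.203, 0.677, -0.204]
force: [-0.2, -2.5, 1.0]
width: 0.002
```

Emit:
{"api": "play_rows", "payload": {"targets": [[[0,0.08,-0.08,0,1],[0,0,0,0,1]]]}}

```text
t: 42.8
tool_pos: [0.5455, -0.068, 0.0884]
ee_rot: [0.677, 0.203, 0.677, -0.204]
force: [-1.3, -2.6, 0.9]
width: -0.002
```

Emit:
{"api": "play_rows", "payload": {"targets": [[[0,0.06,-0.06,0,1],[0,0,0,0,1]]]}}

```text
t: 43.05
tool_pos: [0.5455, -0.0677, 0.0885]
ee_rot: [0.677, 0.203, 0.677, -0.204]
force: [0.1, -6.4, 1.8]
width: 0.001
```

```bash
python3 st.py
```

```text
43.05 [ 0.54548181 -0.06769938  0.08846373] r -0.049515772818813204 t 0.00013080171771782335 h -0.024036273022999113 F r,t,z -6.315526774807349 -1.1893661068435437 1.8109010210022134 yaw -33.463228074192386
```

Emit:
{"api": "play_rows", "payload": {"targets": [[[0,0.06,-0.06,0,1],[0,0,0,0,1]]]}}

```text
t: 43.3
tool_pos: [0.5455, -0.0675, 0.0886]
ee_rot: [0.678, 0.203, 0.677, -0.204]
force: [0.8, -8.8, 2.0]
width: 0.005
```

Emit:
{"api": "play_rows", "payload": {"targets": [[[0,0.05,-0.05,0,1],[0,0,0,0,1]]]}}

```text
t: 43.55
tool_pos: [0.5454, -0.0673, 0.0887]
ee_rot: [0.678, 0.203, 0.676, -0.205]
force: [-0.8, -11.2, 2.4]
width: 0.0
```

Emit:
{"api": "play_rows", "payload": {"targets": [[[0,0.04,-0.04,0,1],[0,0,0,0,1]]]}}

```text
t: 43.8
tool_pos: [0.5454, -0.0672, 0.0888]
ee_rot: [0.678, 0.202, 0.676, -0.205]
force: [-1.0, -12.8, 2.7]
width: 0.003
```

```bash
python3 st.py
```

```text
43.8 [ 0.54543534 -0.06717026  0.0887697 ] r -0.048987985988317315 t 0.00019055583686595823 h -0.02373030296436597 F r,t,z -12.360910737699829 -3.491958776342611 2.675401292677426 yaw -33.472080910522784
```

Emit:
{"api": "play_rows", "payload": {"targets": [[[0,0.07,-0.07,0,1],[0,0,0,0,1],[0,0,0,0,1]]]}}

```text
t: 44.18
tool_pos: [0.5454, -0.0669, 0.089]
ee_rot: [0.678, 0.202, 0.676, -0.205]
force: [-1.2, -16.7, 3.4]
width: 0.002
```

Emit:
{"api": "play_rows", "payload": {"targets": [[[0,-0.6,0.6,0,1],[0,-1,1,0,1],[0,-1.5,1.5,0,1],[-2,0,0,0,1],[-3,0,0,0,1],[-3,0,0,0,1],[-2,0,0,0,1],[0,0,0,0,1],[0,3,-3,0,1],[0,4,-4,0,1],[0,4,-4,0,1],[0,4,-4,0,1],[0,4,-4,0,1],[0,4,-4,0,1],[0,3,-3,0,1],[0,0,0,0,1],[0,0,0,0,1]]]}}

```text
t: 46.3
tool_pos: [0.4799, 0.2527, 0.1873]
ee_rot: [0.677, 0.203, 0.678, -0.204]
force: [-0.2, 0.1, 0.7]
width: -0.0
```

```bash
python3 shot.py 18; python3 st.py; python3 -c "
from h import *
crop(ld('scene_18'),230,160,55,60,10,'s18.png')
crop(ld('top_18'),210,160,80,80,8,'t18.png')
cv2.imwrite('pics/s18f.png',ld('top_18')['frame'][:,:,::-1])"
```

```text
46.4 [0.48020577 0.25227365 0.18771362] r 0.2770477311735584 t -0.0001650878406848122 h 0.07521361748235354 F r,t,z 0.6742144312192568 -0.5378633455513646 0.3413332873716392 yaw -33.54439298702624
```

View pics/s18.png

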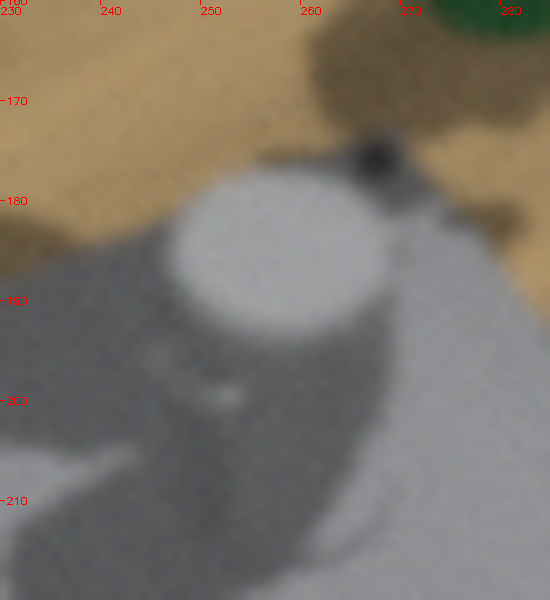

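View pics/t18.png

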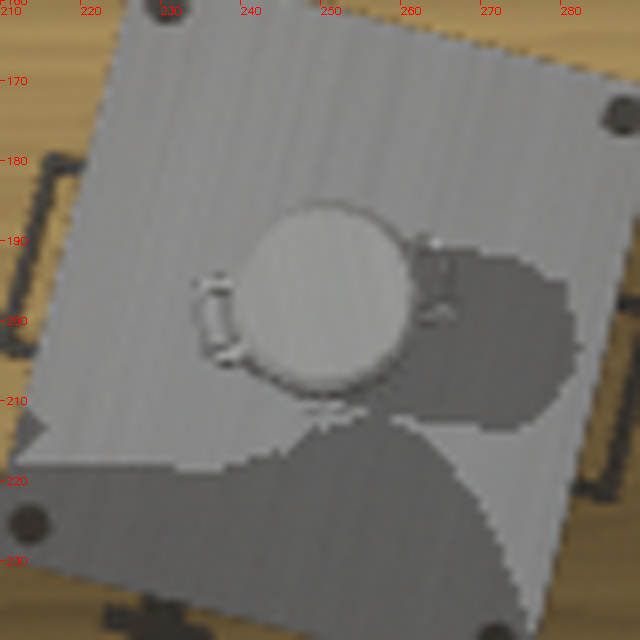

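View pics/s18f.png

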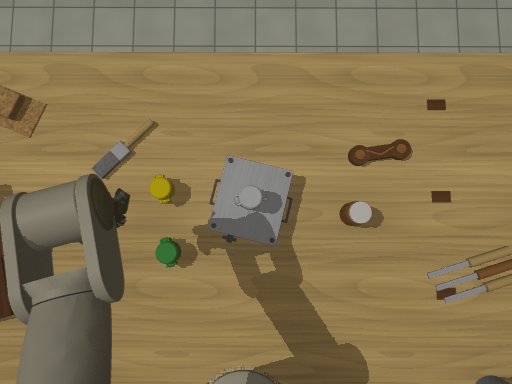

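```bash
python3 -c "
from cell import order
print(order.close_job())"
```

```text
the job is handed in; nothing more can be done
None
```

The aluminium coupling is on the adaptor, pushed home with both cam arms open. Both arms are then swung down, one after the other. I handed the job in at about 46 s with the arm clear of everything; no verdict was reported.

- **Seating:** The bore touched the bevel on the way down, so I shifted about 1 mm to centre it. The seal plug gave way at about 7 N, then came a hard stop with about 13–15 N of push. Pressing on the top with the shut fingers reached about 21 N without any movement. That is above the 12–15 N asked for, but under the 30 N limit.
- **Cam arms:** I swung the -y arm down first, then the +y arm, with about 5–8 N along the way and up to 23 N at the end stop. The flat of the fingers may have stopped on the hinge ears about 2 mm short, so I pressed each arm again with a fingertip corner, at about 16 N. The +y arm stopped dead. The -y arm gave about 0.3 mm more between 13 and 16 N.
- **Last pictures:** The coupling stands upright with both arms hanging along its sides. The jar, brush, carving and both look-alikes are where they were.

**Checks that disagreed or fell short:**
- The tool's reported height was about 35 mm lower than the fingers appeared in the pictures, so I went by contact and pictures for heights.
- The coupling moved about 1 mm sideways during the last presses, within its clearance. Some of the movement I felt then may have been the coupling, not the arms.
- The exact closed angle of the arms is judged from force and position only; the pictures are too coarse to show it.

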